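Sort sprung scrapers by feel and trace a casting's seam

ROBOT

A 6-joint arm with a two-finger parallel gripper is mounted at the origin on the work surface. World frame = base frame: x ahead of the robot, y to its left, z up, the work surface at z = 0. Lengths are in m, angles in rad, forces in N, time in s.
With the tool pointing down it reaches from about 0.25 to 0.725 m from the base axis. Payload 4 kg.
Tool frame: the origin (TCP) lies midway between the tips of the shut fingers; the grasp point (between the pads) lies 19 mm behind it (ctrl.hold_point_z is the distance from the TCP to the grasp point, in m); z points along the fingers, y is the line along which they close (so a half turn about z gives the same grasp; the last joint's range is limited). The gripper opens to 85 mm and grips with 20 to 120 N. Pads are 22 mm wide; open, the fingers measure 114 mm over their backs; the gripper's body (76 mm by 85 mm) begins 54 mm behind the grasp point. The pads swing forward as they close: fully open they stand 13 mm farther back than shut.
Start: joints at [-1.206, 0.241, 0.005, 1.335, 0, 1.571], TCP at [0.178, -0.467, 0.231] pointing down, gripper open.
Joint ranges: [-2.72, 2.72], [-1.05, 1.87], [-1.09, 1.28], [-1.99, 2.15], [-1.42, 1.44], [-3.14, 3.14]. Speed limits (rad/s): [2.79, 2.79, 3.14, 3.14, 3.14, 3.14].

INTERFACE

Orientations are given as [roll, pitch, yaw] about the fixed x, y, z axes, in that order (R = Rz(yaw) Ry(pitch) Rx(roll)).
In Python, from plant import ctrl gives the robot as it stands. The module is installed in compiled form; this text tells all that it offers.
- The arm moves only by the shell command python3 -m handwheel 'ROWS' [FORCE]. ROWS is a JSON object of lists of equal length, an entry for each row: "rot": the turn, a rotation vector about the tool's x, y, z in degrees, a list of three; "offset": the shift along the tool's x, y, z in mm, a list of three; "hand": the closure in counts, from 0 (fully open) to 255 (shut). A call has exactly 5 rows; each row shifts and turns the commanded pose from where the row before left it, along the tool's axes as they then stand; what a row does not reach is not made up. A row lasts 1/8 s, in which the tool goes at most 62.5 mm and 10.7 degrees, less where a joint would pass 70% of its speed; a pose out of reach is approached as far as the arm can. A call with a gripper value outside its range is refused whole. The fingers move at their own pace and stop on an object; FORCE is the grip in N (left out, the last holds). Time passes only in rows, so rows that do not move let the fingers close, or fill a call up. It gives the time, the measured TCP pose, the force, the opening and the grip force at its end, in the units of the state.
- ctrl.get_obs(): the state, without advancing time (a new reading comes with each control period).
- ctrl.get_image(name): name is "scene" or "side" or "wrist"; returns (picture, depth): 480x640x3 uint8, red, green, blue; 480x640 float32, m along the optical axis (not along the pixel's ray), 0 where there is no reading.
- ctrl.get_calibration(name): a dict with "fx", "fy", "cx", "cy" (pixels), "cam_to_world" (4x4, takes a point from camera to world coordinates). Camera axes: x right, y down, z forward; pixel columns grow to the right and rows downward; lengths in m; the calibration is good to about 2 mm. A picture is of the moment at which its call begins: read the wrist's pose just before it. get_calibration takes no time and is no camera call; for the wrist camera it gives the pose at the moment of the call.
- ctrl.job_done(): hands the job in; it is judged then, once.
Trained networks look in the newest picture that a camera, given by its name, has taken for a name from the list of things; names that differ only in an ending like _2 or _b are one class to them, and where a whole thing is asked for, a point or a joint stands for the part that bears it (a point fixed in the world has none). Each returns a list of dicts, best first, with "score" (0 to 1); they miss things now and then, are a little off and sometimes report something else, mostly with a low value. They report only what shows in the picture. A call takes as long as a camera call. They do not tell look-alikes from the thing itself.
- ctrl.find_in(camera, thing): "rect" ([left, top, width, height] in pixels, round what is visible of it).
- ctrl.landmark_of(camera, thing): "location" ([column, row] in pixels: a listed point, or the origin of a listed thing).
The state is a dict: "time": time; "joint_pos": joint angles; "qd": joint speeds; "joint_torque": joint torques, N m; "ee_pos": TCP position; "orientation": TCP orientation; "contact_force": force on the tool from outside, world axes, zero at the start; "moment": the same for the moment, N m; "gripper_width": opening from 0.0 (shut) to 1.0 (fully open); "grasp_force": force on a finger pad.
Only numpy, scipy, OpenCV 4.12 (cv2) and the standard library are available. Lean on these libraries where they do the work, as an engineer would, in place of code of your own. Each camera call takes 0.05 s, during which the arm holds its last target. There are 200 camera calls.

TASK

The sprung seam scrapers on the black mat look alike, but some have soft springs and some stiff ones: press each one, plunger first and gently, against the upright steel test plate until its slip ring is pushed back a few millimetres, to feel which it is, and lay the soft ones in the nearly square tray and the stiff ones in the long tray, flat on their undersides. Once you have found a soft one, use it (never a stiff one, which would gouge) to trace the seam on the face of the red cast block from the robot's left end to the right end in one slow pass of about 2 cm/s, with the tip kept lightly pressed in, and lay it in the square tray with any other soft one. Leave everything else where it is.

Things in the scene. Friction and masses are not known exactly. Their poses are not given: they have to be found in the camera images.
- scraper_1: a sprung scraper (1 to 5 look alike; some absent): beech block 64 long (x) x 28 wide (y) x 40 high (z), lying flat, about 0.14 kg; a round steel plunger 8 mm across sticks out 16 mm from the middle of its -x end, 26 mm above the underside. Origin: centre of the underside; z up. Starts on the mat with the plunger (-x) pointing roughly towards the robot
- tip_1 (a point): rounded nose of scraper_1's plunger, 48 mm from the origin along -x and 26 mm above the underside when relaxed; moves with the plunger. Every plunger goes straight in by up to 12 mm and springs back, against a soft spring (0.4 N to start it, then 0.2 N per mm) or a stiff one (2 N to start it, then 1 N per mm)
- scraper_2: another scraper, built like scraper_1, with a soft or a stiff spring
- tip_2 (a point): rounded nose of scraper_2's plunger, 48 mm from the origin along -x and 26 mm above the underside when relaxed; moves with the plunger
- scraper_3: another scraper, built like scraper_1, with a soft or a stiff spring
- tip_3 (a point): rounded nose of scraper_3's plunger, 48 mm from the origin along -x and 26 mm above the underside when relaxed; moves with the plunger
- scraper_4: another scraper, built like scraper_1, with a soft or a stiff spring
- tip_4 (a point): rounded nose of scraper_4's plunger, 48 mm from the origin along -x and 26 mm above the underside when relaxed; moves with the plunger
- scraper_5: another scraper, built like scraper_1, with a soft or a stiff spring
- tip_5 (a point): rounded nose of scraper_5's plunger, 48 mm from the origin along -x and 26 mm above the underside when relaxed; moves with the plunger
- test_plate: upright steel test plate, fixed to the bench: 90 wide (y), 100 high, 10 thick, on a foot. Origin on the bench; the flat face to press against lies 20 mm from the origin along +x (away from the robot) and looks to +x; the foot and a rib lie behind it
- cast_block: speckled dull red cast block, 120 long (y), 80 deep (x), fixed on a 20 mm plywood board; top 90 mm above the bench. Origin on the bench under its centre. Its upright face towards +x (away from the robot) is slightly convex: a middle flat 36 mm long, 40 mm from the origin, and end flats turned back by 0.2 rad. The seam is a thin pale level line along this face, 70 mm above the bench
- seam_start (a point): start of the trace: the seam's left end as the robot sees it, on the face at y = +48 mm of the block, 12 mm short of the block's edge
- seam_end (a point): end of the trace: the seam's right end, on the face at y = -48 mm of the block. Between the two the seam follows the convex face, 6 mm nearer to +x along the middle flat than at these points
- ring_1 (a joint): slip ring on scraper_1's plunger, how far it has been pushed back (m): 0 at the start, at most 0.008. Brass, 17 mm across, 4 thick, front 12 mm out from the block's end, so the plate meets it when the plunger is in by 4 mm and carries it back from there; slides stiffly (0.6 N, added to the spring) and stays where it is left: the sign of a pressed scraper
- ring_2 (a joint): slip ring on scraper_2's plunger, how far it has been pushed back (m): 0 at the start, at most 0.008; see ring_1
- ring_3 (a joint): slip ring on scraper_3's plunger, how far it has been pushed back (m): 0 at the start, at most 0.008; see ring_1
- ring_4 (a joint): slip ring on scraper_4's plunger, how far it has been pushed back (m): 0 at the start, at most 0.008; see ring_1
- ring_5 (a joint): slip ring on scraper_5's plunger, how far it has been pushed back (m): 0 at the start, at most 0.008; see ring_1
- square_tray: the nearly square plywood tray, 160 (x) x 180 (y), walls 5 thick and 10 high, floor 3 thick, fixed. Origin under its centre
- long_tray: the long plywood tray, 140 (x) x 250 (y), walls 5 thick and 10 high, floor 3 thick, fixed. Origin under its centre
- sanding_block: cork sanding block 90 x 55 x 35, loose, not part of the job; origin: centre of the underside
- ochre_cast: ochre cast block 75 x 105 x 60, loose, not part of the job; origin: centre of the underside
- offcut: small green offcut 45 x 32 x 26, loose, not part of the job; origin: centre of the underside
Mind the look-alikes: they are no part of the job. Leave any green or pink look-alike of the scraper_1 alone.

How it is judged:
On the way, in this order (a step that is already met when the one before it is completed fails the run):
1. a scraper is pressed with its plunger against the test plate (contact force between any of scraper_1, scraper_2, scraper_3, scraper_4, scraper_5 and test_plate above 1 N), for 0.1 s.
2. the tip of a soft scraper bears on the seam, 0 mm of 96 along it (((contact force between scraper_2 and cast_block above 0.2 N and x of tip_2 in the frame of cast_block between 0.0279 and 0.0399 m and y of tip_2 in the frame of cast_block between 0.043 and 0.053 m and z of tip_2 in the frame of cast_block between 0.064 and 0.076 m) or (contact force between scraper_5 and cast_block above 0.2 N and x of tip_5 in the frame of cast_block between 0.0279 and 0.0399 m and y of tip_5 in the frame of cast_block between 0.043 and 0.053 m and z of tip_5 in the frame of cast_block between 0.064 and 0.076 m))), for 0.05 s.
3. the tip of a soft scraper bears on the seam, 16 mm of 96 along it (((contact force between scraper_2 and cast_block above 0.2 N and x of tip_2 in the frame of cast_block between 0.0312 and 0.0432 m and y of tip_2 in the frame of cast_block between 0.027 and 0.037 m and z of tip_2 in the frame of cast_block between 0.064 and 0.076 m) or (contact force between scraper_5 and cast_block above 0.2 N and x of tip_5 in the frame of cast_block between 0.0312 and 0.0432 m and y of tip_5 in the frame of cast_block between 0.027 and 0.037 m and z of tip_5 in the frame of cast_block between 0.064 and 0.076 m))), for 0.05 s.
4. the tip of a soft scraper bears on the seam, 32 mm of 96 along it (((contact force between scraper_2 and cast_block above 0.2 N and x of tip_2 in the frame of cast_block between 0.034 and 0.046 m and y of tip_2 in the frame of cast_block between 0.011 and 0.021 m and z of tip_2 in the frame of cast_block between 0.064 and 0.076 m) or (contact force between scraper_5 and cast_block above 0.2 N and x of tip_5 in the frame of cast_block between 0.034 and 0.046 m and y of tip_5 in the frame of cast_block between 0.011 and 0.021 m and z of tip_5 in the frame of cast_block between 0.064 and 0.076 m))), for 0.05 s.
5. the tip of a soft scraper bears on the seam, 48 mm of 96 along it (((contact force between scraper_2 and cast_block above 0.2 N and x of tip_2 in the frame of cast_block between 0.034 and 0.046 m and y of tip_2 in the frame of cast_block between -0.005 and 0.005 m and z of tip_2 in the frame of cast_block between 0.064 and 0.076 m) or (contact force between scraper_5 and cast_block above 0.2 N and x of tip_5 in the frame of cast_block between 0.034 and 0.046 m and y of tip_5 in the frame of cast_block between -0.005 and 0.005 m and z of tip_5 in the frame of cast_block between 0.064 and 0.076 m))), for 0.05 s.
6. the tip of a soft scraper bears on the seam, 64 mm of 96 along it (((contact force between scraper_2 and cast_block above 0.2 N and x of tip_2 in the frame of cast_block between 0.034 and 0.046 m and y of tip_2 in the frame of cast_block between -0.021 and -0.011 m and z of tip_2 in the frame of cast_block between 0.064 and 0.076 m) or (contact force between scraper_5 and cast_block above 0.2 N and x of tip_5 in the frame of cast_block between 0.034 and 0.046 m and y of tip_5 in the frame of cast_block between -0.021 and -0.011 m and z of tip_5 in the frame of cast_block between 0.064 and 0.076 m))), for 0.05 s.
7. the tip of a soft scraper bears on the seam, 80 mm of 96 along it (((contact force between scraper_2 and cast_block above 0.2 N and x of tip_2 in the frame of cast_block between 0.0312 and 0.0432 m and y of tip_2 in the frame of cast_block between -0.037 and -0.027 m and z of tip_2 in the frame of cast_block between 0.064 and 0.076 m) or (contact force between scraper_5 and cast_block above 0.2 N and x of tip_5 in the frame of cast_block between 0.0312 and 0.0432 m and y of tip_5 in the frame of cast_block between -0.037 and -0.027 m and z of tip_5 in the frame of cast_block between 0.064 and 0.076 m))), for 0.05 s.
8. the tip of a soft scraper bears on the seam, 96 mm of 96 along it (((contact force between scraper_2 and cast_block above 0.2 N and x of tip_2 in the frame of cast_block between 0.0279 and 0.0399 m and y of tip_2 in the frame of cast_block between -0.053 and -0.043 m and z of tip_2 in the frame of cast_block between 0.064 and 0.076 m) or (contact force between scraper_5 and cast_block above 0.2 N and x of tip_5 in the frame of cast_block between 0.0279 and 0.0399 m and y of tip_5 in the frame of cast_block between -0.053 and -0.043 m and z of tip_5 in the frame of cast_block between 0.064 and 0.076 m))), for 0.05 s.
At the end, for the whole second after the job is handed in: The soft scrapers lie flat and upright in the square tray (origin within 65 mm of its centre in x, 75 mm in y), the stiff ones in the long tray (55 mm in x, 110 mm in y), tilt under 0.15 rad, every slip ring pushed back over 1.5 mm, the seam traced (x of scraper_2 in the frame of square_tray between -0.065 and 0.065 m and y of scraper_2 in the frame of square_tray between -0.075 and 0.075 m and z of each of scraper_2, scraper_5 in the frame of square_tray below 0.012 m and angle between each of scraper_2, scraper_5, scraper_1, scraper_3, scraper_4's own z axis and vertical below 0.15 rad and x of scraper_5 in the frame of square_tray between -0.065 and 0.065 m and y of scraper_5 in the frame of square_tray between -0.075 and 0.075 m and x of scraper_1 in the frame of long_tray between -0.055 and 0.055 m and y of scraper_1 in the frame of long_tray between -0.11 and 0.11 m and z of each of scraper_1, scraper_3, scraper_4 in the frame of long_tray below 0.012 m and x of scraper_3 in the frame of long_tray between -0.055 and 0.055 m and y of scraper_3 in the frame of long_tray between -0.11 and 0.11 m and x of scraper_4 in the frame of long_tray between -0.055 and 0.055 m and y of scraper_4 in the frame of long_tray between -0.11 and 0.11 m and value of joint each of ring_1, ring_2, ring_3, ring_4, ring_5 above 0.0015 m); the robot touches nothing.
It fails at once if a stiff scraper is put to the cast block (contact force between any of scraper_1, scraper_3, scraper_4 and cast_block above 1 N).
It fails at once if the cast block is pressed harder than 8 N by a scraper (contact force between any of scraper_2, scraper_5 and cast_block above 8 N).
It fails at once if a scraper is moved along the cast block faster than 6 cm/s ((contact force between scraper_2 and cast_block above 0.2 N and linear speed of scraper_2 above 0.06 m/s) or (contact force between scraper_5 and cast_block above 0.2 N and linear speed of scraper_5 above 0.06 m/s)).
It fails at once if a scraper is pressed on the test plate harder than 25 N (contact force between any of scraper_1, scraper_2, scraper_3, scraper_4, scraper_5 and test_plate above 25 N).
It fails at once if something that is not part of the job is moved by more than 3 cm (distance of any of sanding_block, ochre_cast, offcut from where it was at the start of the episode above 0.03 m).
Of scraper_2, scraper_5 only 1 to 2 are there at a start; the rules pass over those that are not, and their reading is None.
Of scraper_1, scraper_3, scraper_4 only 2 to 3 are there at a start; the rules pass over those that are not, and their reading is None.
At some moment in a run one of scraper_1, scraper_2, scraper_3, scraper_4, scraper_5 may be knocked a few centimetres aside while the robot is not near it.
It also fails if it takes over 210 s, if anything falls off the work surface, if the arm or the gripper's body presses on something with over 40 N, if the wrist force passes 120 N, or if a joint passes its speed limit or range.

## Working session

There is one attempt and no reset: what is moved stays moved. The work goes in short steps, Python scripts to look and compute and a shell command to move; the robot and the scene stay as the last step left them, time stands still between calls to the robot, and variables do not carry over. Pictures are saved under pics/ and viewed, at most 14 in all, crops included, and the job is handed in when it is done.

```bash
mkdir -p pics
cat > h.py <<'E'
import numpy as np, cv2
from plant import ctrl
from scipy.spatial.transform import Rotation as R
def world(cam,uv,depth=None,z=None):
    c=ctrl.get_calibration(cam); T=np.array(c["cam_to_world"])
    d=np.array([(uv[0]-c["cx"])/c["fx"],(uv[1]-c["cy"])/c["fy"],1.])
    if z is not None:
        r=T[:3,:3]@d; s=(z-T[2,3])/r[2]
    else: s=depth
    return T[:3,:3]@(d*s)+T[:3,3]
def cloud(cam,depth):
    c=ctrl.get_calibration(cam); T=np.array(c["cam_to_world"])
    v,u=np.mgrid[:480,:640]
    P=np.stack([(u-c["cx"])/c["fx"]*depth,(v-c["cy"])/c["fy"]*depth,depth],-1)
    return P@T[:3,:3].T+T[:3,3]
E
python3 - <<'E'
from h import *
o=ctrl.get_obs(); print({k:np.round(v,3).tolist() for k,v in o.items()})
for cam in ("scene","side"):
    im,d=ctrl.get_image(cam); cv2.imwrite(f"pics/{cam}0.png",im[:,:,::-1]); np.savez(f"{cam}0.npz",im=im,d=d)
    c=ctrl.get_calibration(cam); print(cam,np.round(np.array(c["cam_to_world"])[:3],2).tolist(),c["fx"])
    for t in ("scraper_1","tip_1","test_plate","cast_block","seam_start","seam_end","square_tray","long_tray"):
        for r in ctrl.landmark_of(cam,t)[:7]:
            u,v=r["location"]; 
            z={"tip_1":.026,"seam_start":.07,"seam_end":.07}.get(t,0)
            print(t,round(r["score"],2),np.round([u,v]).tolist(),np.round(world(cam,(u,v),z=z),3).tolist())
E
```

```text
{'time': 0.0, 'joint_pos': [-1.206, 0.241, 0.004, 1.335, -0.0, 1.571], 'qd': [0.0, 0.0, 0.0, 0.001, -0.0, -0.0], 'joint_torque': [0.001, -37.232, 25.241, 0.017, 0.0, 0.0], 'ee_pos': [0.178, -0.467, 0.23], 'orientation': [-3.14, 0.0, 0.365], 'contact_force': [-0.192, -0.721, -0.486], 'moment': [-0.039, 0.036, 0.025], 'grasp_force': 0.0, 'gripper_width': 0.997}
scene [[0.62, 0.62, -0.48, 1.25], [0.79, -0.49, 0.37, -0.51], [-0.0, -0.61, -0.79, 1.12]] 621.2280013770838
scraper_1 0.88 [334.0, 260.0] [0.645, 0.001, 0.0]
scraper_1 0.86 [283.0, 260.0] [0.576, -0.088, 0.0]
scraper_1 0.81 [346.0, 219.0] [0.572, 0.096, 0.0]
scraper_1 0.7 [264.0, 314.0] [0.661, -0.198, 0.0]
scraper_1 0.67 [393.0, 218.0] [0.637, 0.182, 0.0]
scraper_1 0.55 [277.0, 379.0] [0.794, -0.262, 0.0]
tip_1 0.54 [272.0, 327.0] [0.708, -0.211, 0.026]
tip_1 0.31 [231.0, 229.0] [0.451, -0.138, 0.026]
tip_1 0.29 [272.0, 194.0] [0.421, -0.004, 0.026]
tip_1 0.22 [346.0, 218.0] [0.585, 0.082, 0.026]
test_plate 0.87 [314.0, 182.0] [0.432, 0.109, 0.0]
cast_block 0.59 [245.0, 230.0] [0.453, -0.106, 0.0]
cast_block 0.57 [315.0, 181.0]
[... 693 characters left out ...]
_1 0.64 [346.0, 180.0] [0.656, -0.315, 0.026]
tip_1 0.53 [332.0, 298.0] [0.529, 0.093, 0.026]
tip_1 0.5 [319.0, 256.0] [0.599, -0.009, 0.026]
tip_1 0.5 [364.0, 240.0] [0.53, -0.094, 0.026]
test_plate 0.56 [377.0, 333.0] [0.432, 0.118, 0.0]
test_plate 0.51 [412.0, 295.0] [0.398, -0.0, 0.0]
cast_block 0.68 [399.0, 260.0] [0.449, -0.09, 0.0]
cast_block 0.25 [336.0, 297.0] [0.532, 0.063, 0.0]
seam_start 0.56 [378.0, 235.0] [0.494, -0.068, 0.07]
seam_start 0.41 [346.0, 178.0] [0.634, -0.252, 0.07]
seam_end 0.63 [398.0, 213.0] [0.477, -0.158, 0.07]
square_tray 0.82 [411.0, 194.0] [0.49, -0.351, 0.0]
long_tray 0.76 [293.0, 440.0] [0.481, 0.353, 0.0]
long_tray 0.57 [257.0, 320.0] [0.644, 0.174, 0.0]
```

View pics/scene0.png

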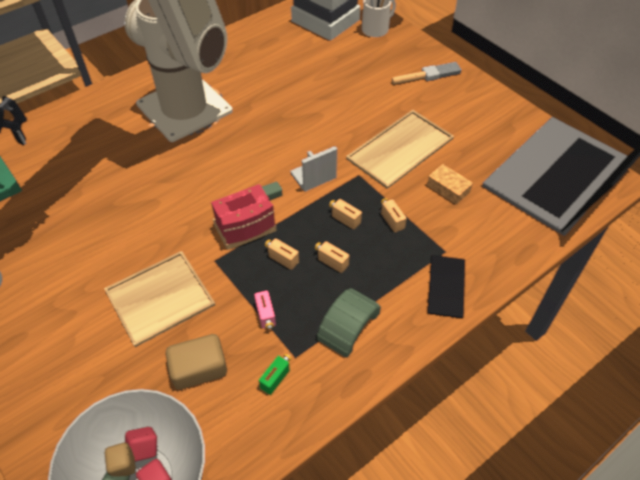

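View pics/side0.png

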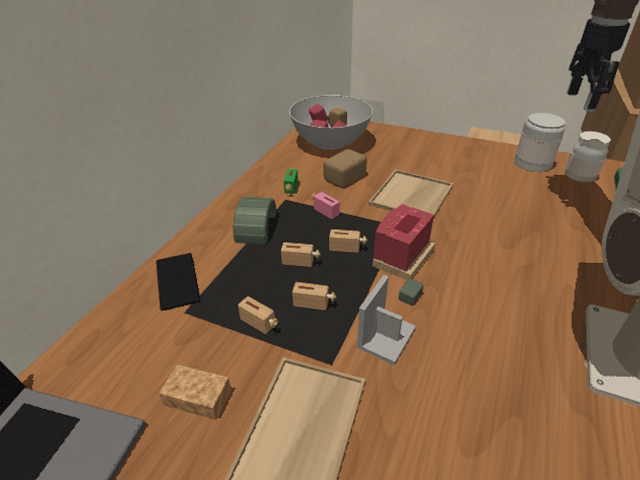

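The pictures show beech scrapers at scene pixels (283,253), (334,256), (346,213) and (393,215). The look-alikes to leave are pink at (264,309) and green at (274,373). The plate is at (318,170), the red block at (243,215), the square tray at (160,297) and the long tray at (400,149).

```bash
cat >> h.py <<'E'
def scrapers(cams=("scene","side"),zlo=.034,zhi=.046):
    "beech tops: centre and yaw from the merged clouds of each camera"
    out=[]
    for cam in cams:
        im,d=ctrl.get_image(cam); P=cloud(cam,d)
        hsv=cv2.cvtColor(im,cv2.COLOR_RGB2HSV)
        m=(d>0)&(P[...,2]>zlo)&(P[...,2]<zhi)&(P[...,0]>.48)&(P[...,0]<.72)&(abs(P[...,1])<.26)&(hsv[...,0]<24)&(hsv[...,0]>5)&(hsv[...,2]>100)
        n,l,s,_=cv2.connectedComponentsWithStats(m.astype(np.uint8))
        for i in range(1,n):
            if s[i,4]<25: continue
            q=P[l==i]; r=cv2.minAreaRect((q[:,:2]*1000).astype(np.float32))
            (x,y),(w,h),a=r
            if w<h: a+=90;
            a=(a+90)%180-90
            out.append((cam,int(s[i,4]),round(x),round(y),round(max(w,h)),round(min(w,h)),round(a,1),round(q[:,2].mean()*1000)))
    return out
E
python3 - <<'E'
from h import *
for r in scrapers(): print(r)
print(ctrl.hold_point_z)
for cam in ("scene","side"):
    f=np.load(f"{cam}0.npz"); im,d=f["im"],f["d"]; P=cloud(cam,d).reshape(-1,3); ok=d.ravel()>0
    hsv=cv2.cvtColor(im,cv2.COLOR_RGB2HSV).reshape(-1,3)
    red=((hsv[:,0]<6)|(hsv[:,0]>172))&(hsv[:,1]>120)&ok
    for nm,m in (("blockface",red&(P[:,2]>.03)&(P[:,2]<.085)),("blocktop",red&(P[:,2]>.086)&(P[:,2]<.096)),("plate",ok&(P[:,2]>.03)&(P[:,2]<.095)&(hsv[:,1]<90)),("platetop",ok&(P[:,2]>.095)&(P[:,2]<.107)&(hsv[:,1]<110))):
        q=P[m&(abs(P[:,0]-.45)<.1)&(abs(P[:,1]-(.11 if 'plate' in nm else -.1))<.1)]
        if len(q)<10: print(cam,nm,len(q)); continue
        if nm in("blockface","plate"):
            for lo in np.arange(-.18,.2,.02):
                k=q[(q[:,1]>lo)&(q[:,1]<lo+.02)]
                if len(k)>15: print(cam,nm,round(lo+.01,3),len(k),np.round(np.percentile(k[:,0],[10,50,90,98]),4))
        else: print(cam,nm,len(q),cv2.minAreaRect((q[:,:2]*1000).astype(np.float32)))
E
```

```text
('scene', 289, 571, 94, 67, 31, 13.1, 39)
('scene', 295, 642, 174, 66, 31, -13.2, 39)
('scene', 325, 574, -86, 65, 31, 16.5, 39)
('scene', 333, 647, -6, 65, 31, 15.7, 39)
('side', 267, 572, -83, 64, 31, 15.1, 38)
('side', 298, 646, -2, 64, 31, 18.6, 38)
('side', 402, 571, 98, 64, 30, 13.2, 38)
('side', 450, 640, 178, 65, 28, -13.4, 38)
0.0187
scene blockface -0.17 109 [0.4411 0.4733 0.4772 0.4791]
scene blockface -0.15 161 [0.4287 0.4807 0.4843 0.4858]
scene blockface -0.13 136 [0.4844 0.4892 0.4921 0.4933]
scene blockface -0.11 126 [0.4903 0.493  0.4957 0.4973]
scene blockface -0.09 111 [0.4938 0.4962 0.4985 0.5001]
scene blockface -0.07 101 [0.4944 0.496  0.4982 0.4992]
scene blockface -0.05 41 [0.4604 0.4953 0.4969 0.4981]
scene blocktop 1404 ((455.3883972167969, -104.88246154785156), (118.0558090209961, 81.9489974975586), 79.62422180175781)
scene plate 0.07 98 [0.4378 0.4425 0.4459 0.4473]
scene plate 0.09 144 [0.4424 0.4453 0.4478 0.4503]
scene plate 0.11 156 [0.4447 0.4476 0.4509 0.4519]
scene plate 0.13 148 [0.4466 0.4505 0.4534 0.4544]
scene plate 0.15 129 [0.451  0.4532 0.45
[... 349 characters left out ...]
de blockface -0.07 76 [0.4178 0.4193 0.421  0.4214]
side blockface -0.05 735 [0.4249 0.4595 0.4884 0.4943]
side blockface -0.03 91 [0.4261 0.4307 0.438  0.442 ]
side blocktop 1329 ((453.3038330078125, -102.94391632080078), (120.09891510009766, 80.38980865478516), 79.08646392822266)
side plate 0.07 26 [0.4332 0.4337 0.434  0.4344]
side plate 0.09 107 [0.434  0.4352 0.4365 0.5188]
side plate 0.11 96 [0.42   0.4374 0.439  0.4394]
side plate 0.13 574 [0.397  0.4207 0.441  0.4421]
side plate 0.15 133 [0.4424 0.4437 0.4448 0.4452]
side plate 0.17 152 [0.4454 0.4491 0.4532 0.4537]
side platetop 266 ((443.86907958984375, 118.20309448242188), (90.84737396240234, 10.87327766418457), 81.99911499023438)
```

```bash
cat > plan.py <<'E'
# usage: plan.py x y z(mm) yaw(deg): what is left to go, tool frame after turning first
import sys; from h import *
o=ctrl.get_obs(); p=np.array(o["ee_pos"])*1000
Rc=R.from_euler("xyz",o["orientation"])
print("t",round(o["time"],2),"tcp",np.round(p,1),"rpy",np.round(np.degrees(o["orientation"]),1),"F",np.round(o["contact_force"],2),"w",round(o["gripper_width"],3),"g",round(o["grasp_force"],1))
for a in sys.argv[1:]:
    x,y,z,w=map(float,a.split(","))
    Rt=R.from_euler("xyz",[180,0,w],degrees=True)
    print("rot",np.round(np.degrees((Rc.inv()*Rt).as_rotvec()),1),"off",np.round(Rt.inv().apply(np.array([x,y,z])-p),1))
E
python3 -m handwheel '{"rot":[[0,0,7.9],[0,0,0],[0,0,0],[0,0,0],[0,0,0]],"offset":[[0,0,0],[36.4,-32.9,0],[36.4,-32.9,0],[36.4,-32.9,0],[36.4,-32.9,0]],"hand":[75,75,75,75,75]}' 40
python3 -m handwheel '{"rot":[[0,0,0],[0,0,0],[0,0,0],[0,0,0],[0,0,0]],"offset":[[36.4,-32.9,0],[36.4,-32.9,0],[36.4,-32.9,0],[36.4,-32.9,10],[36.4,-32.9,10]],"hand":[75,75,75,75,75]}'
python3 -m handwheel '{"rot":[[0,0,0],[0,0,0],[0,0,0],[0,0,0],[0,0,0]],"offset":[[36.4,-32.9,15],[36.4,-32.9,15],[36.4,-32.9,20],[36.4,-32.9,20],[36.4,-32.9,20]],"hand":[75,75,75,75,75]}'
python3 - <<'E'
from h import *
im,d=ctrl.get_image("wrist"); cv2.imwrite("pics/w1.png",im[:,:,::-1])
P=cloud("wrist",d)
for r in scrapers(("wrist","scene")): print(r)
for t in ("tip_1","scraper_1"):
  for r in ctrl.landmark_of("wrist",t)[:3]: print(t,r, np.round(world("wrist",r["location"],z=.026 if t=="tip_1" else 0),4))
E
python3 plan.py 571,96,9,13
```

```text
time: 1.62
ee_pos: [0.2914, -0.3049, 0.2315]
orientation: [3.141, -0.0, 0.226]
contact_force: [0.1, 0.1, 0.6]
gripper_width: 0.705
grasp_force: 0.0
time: 2.25
ee_pos: [0.432, -0.1035, 0.2114]
orientation: [3.141, -0.001, 0.227]
contact_force: [0.3, 0.0, 0.8]
gripper_width: 0.703
grasp_force: 0.0
time: 2.88
ee_pos: [0.5722, 0.0978, 0.1207]
orientation: [3.141, -0.0, 0.227]
contact_force: [1.2, -0.3, 0.1]
gripper_width: 0.702
grasp_force: 0.0
('wrist', 6382, 639, 173, 64, 29, -12.8, 40)
('wrist', 5868, 644, -7, 64, 29, 14.9, 40)
('wrist', 78, 598, 182, 10, 4, 77.5, 35)
('wrist', 4331, 569, 92, 64, 28, 12.8, 40)
('wrist', 96, 604, -18, 10, 4, -74.2, 35)
('wrist', 4547, 570, -87, 65, 29, 15.9, 40)
('wrist', 71, 528, 83, 9, 4, -80.4, 35)
('wrist', 81, 530, -99, 11, 5, -71.2, 35)
('scene', 286, 642, 174, 69, 29, -11.8, 39)
('scene', 287, 572, 94, 66, 30, 11.7, 39)
('scene', 325, 574, -86, 64, 30, 15.1, 39)
('scene', 341, 647, -6, 65, 31, 16.4, 39)
tip_1 {'location': [189.8, 185.9], 'score': 0.74} [0.5906 0.181  0.026 ]
tip_1 {'location': [327.1, 318.1], 'score': 0.64} [0.5215 0.0776 0.026 ]
tip_1 {'location': [509.1, 250.1], 'score': 0.53} [ 0.5957 -0.0256  0.026 ]
scraper_1 {'location': [327.7, 241.8], 'score': 0.7} [0.567  0.0865 0.    ]
scraper_1 {'location': [567.4, 292.5], 'score': 0.67} [ 0.5686 -0.0968  0.    ]
scraper_1 {'location': [225.4, 114.3], 'score': 0.67} [0.6364 0.1715 0.    ]
t 3.12 tcp [570.8  96.2 121. ] rpy [1.8e+02 1.0e-01 1.3e+01] F [0.25 0.01 0.08] w 0.708 g 0.0
rot [0.  0.1 0. ] off [1.00e-01 2.00e-01 1.12e+02]
```

View pics/w1.png

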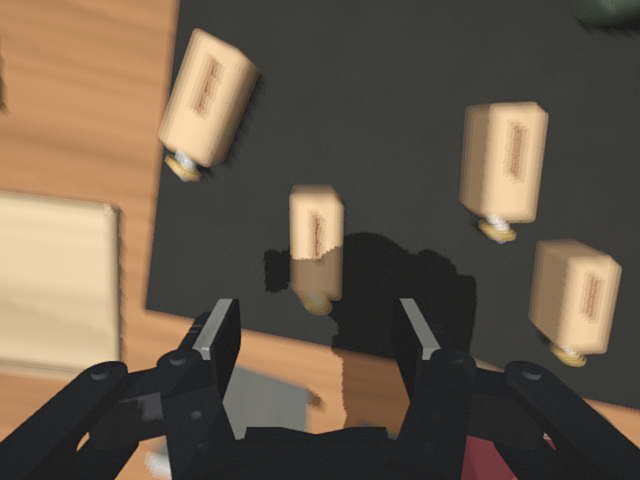

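The wrist view shows the chosen scraper C at (316,245) with its plunger at (317,303), pointing to the robot. The other three scrapers are at (208,100), (505,165) and (575,295). Its pose agrees with the overview, so I'll grasp it.

```bash
python3 -m handwheel '{"rot":[[0,0,0],[0,0,0],[0,0,0],[0,0,0],[0,0,0]],"offset":[[0,2,40],[0,0,40],[0,0,22],[0,0,10],[0,0,0]],"hand":[75,75,75,75,255]}' 40
python3 -m handwheel '{"rot":[[0,0,0],[0,0,0],[0,0,0],[0,0,0],[0,0,0]],"offset":[[0,0,0],[0,0,0],[0,0,0],[0,0,0],[0,0,0]],"hand":[255,255,255,255,255]}'
python3 -m handwheel '{"rot":[[0,0,0],[0,0,0],[0,0,0],[0,0,0],[0,0,0]],"offset":[[0,0,-20],[0,0,-25],[0,0,0],[0,0,0],[0,0,0]],"hand":[255,255,255,255,255]}'
python3 plan.py 530,105.3,55,-8.3
```

```text
time: 3.75
ee_pos: [0.5717, 0.0936, 0.0098]
orientation: [3.142, -0.0, 0.226]
contact_force: [0.2, 0.5, 0.8]
gripper_width: 0.508
grasp_force: 0.0
time: 4.38
ee_pos: [0.573, 0.0944, 0.011]
orientation: [3.141, -0.003, 0.227]
contact_force: [0.1, -1.4, 6.4]
gripper_width: 0.317
grasp_force: 41.0
time: 5.0
ee_pos: [0.5706, 0.0942, 0.0529]
orientation: [-3.141, 0.003, 0.227]
contact_force: [0.5, 0.1, -1.2]
gripper_width: 0.32
grasp_force: 40.0
t 5.0 tcp [570.6  94.2  52.9] rpy [-180.     0.2   13. ] F [ 0.5   0.13 -1.23] w 0.32 g 40.0
rot [ 0.   0.2 21.3] off [-41.8  -5.1  -2.1]
```

```bash
python3 -m handwheel '{"rot":[[0,0,7.1],[0,0,7.1],[0,0,7.1],[0,0,0],[0,0,0]],"offset":[[0,0,0],[0,0,0],[0,0,0],[-33,-5,0],[-30,0,0]],"hand":[255,255,255,255,255]}'
python3 -m handwheel '{"rot":[[0,0,0],[0,0,0],[0,0,0],[0,0,0],[0,0,0]],"offset":[[-3,0,0],[-3,0,0],[-3,0,0],[0,0,0],[0,0,0]],"hand":[255,255,255,255,255]}'
python3 -m handwheel '{"rot":[[0,0,0],[0,0,0],[0,0,0],[0,0,0],[0,0,0]],"offset":[[-1.5,0,0],[-1.5,0,0],[-1,0,0],[0,0,0],[0,0,0]],"hand":[255,255,255,255,255]}'
python3 -m handwheel '{"rot":[[0,0,0],[0,0,0],[0,0,0],[0,0,0],[0,0,0]],"offset":[[-1,0,0],[-1,0,0],[-1,0,0],[0,0,0],[0,0,0]],"hand":[255,255,255,255,255]}'
python3 plan.py 509,108.4,53,-8.3
```

```text
time: 5.62
ee_pos: [0.5107, 0.0153, 0.0539]
orientation: [-3.074, 0.01, -0.009]
contact_force: [-0.7, 0.1, -0.8]
gripper_width: 0.321
grasp_force: 40.1
time: 6.25
ee_pos: [0.5038, 0.0161, 0.0552]
orientation: [-3.074, 0.008, -0.008]
contact_force: [-0.1, -0.1, -1.8]
gripper_width: 0.32
grasp_force: 40.1
time: 6.88
ee_pos: [0.4994, 0.0161, 0.0553]
orientation: [-3.074, 0.008, -0.008]
contact_force: [0.2, 0.5, -1.7]
gripper_width: 0.318
grasp_force: 40.1
time: 7.5
ee_pos: [0.4964, 0.0161, 0.0553]
orientation: [-3.074, 0.008, -0.008]
contact_force: [0.4, -0.3, -1.4]
gripper_width: 0.316
grasp_force: 40.1
t 7.5 tcp [496.4  16.1  55.3] rpy [-176.1    0.5   -0.4] F [ 0.4  -0.27 -1.41] w 0.316 g 40.1
rot [-3.8  0.7  7.8] off [ -0.8 -93.2   2.3]
```

```bash
python3 -c "
from h import *
o=ctrl.get_obs();print(o)"; python3 -m handwheel '{"rot":[[0,0,0],[0,0,0],[0,0,0],[0,0,0],[0,0,0]],"offset":[[10,0,0],[0,-10,0],[0,-10,0],[0,0,0],[0,0,0]],"hand":[255,255,255,255,255]}'
python3 plan.py 509,108.4,53,-8.3;  python3 -c "
from h import *
o=ctrl.get_obs();print(o['joint_pos'])"
```

```text
{'time': 7.5, 'joint_pos': array([-0.00877348,  0.39096234, -0.2804898 ,  0.90727099,  0.06736208,
        3.14054852]), 'qd': array([-0.00026623, -0.00135191,  0.00036959, -0.00129647,  0.00028458,
       -0.00081213]), 'joint_torque': array([ 1.76763738e-04, -4.02782571e+01,  2.08812207e+01,  8.66588694e-02,
        2.44033914e-01,  9.69299981e-04]), 'ee_pos': array([0.49635272, 0.01607487, 0.05534217]), 'orientation': array([-3.07422236,  0.00785652, -0.00773168]), 'contact_force': array([ 0.39849805, -0.26681751, -1.41316861]), 'moment': array([-0.10176982, -0.06979114, -0.05667983]), 'grasp_force': 40.115872621536255, 'gripper_width': 0.3162183653794544}
time: 8.12
ee_pos: [0.5062, 0.0259, 0.0566]
orientation: [-3.066, 0.008, 0.007]
contact_force: [-0.8, 0.7, -1.2]
gripper_width: 0.324
grasp_force: 40.1
t 8.12 tcp [506.2  25.9  56.6] rpy [-175.7    0.5    0.4] F [-0.77  0.72 -1.19] w 0.324 g 40.1
rot [-4.3  0.8  8.7] off [ -9.1 -82.    3.6]
[ 0.00598673  0.40684707 -0.25148458  0.92079041  0.0754752   3.14057376]
```

```bash
python3 plan.py 571,92,53,13
```

```text
t 8.12 tcp [506.2  25.9  56.6] rpy [-175.7    0.5    0.4] F [-0.77  0.72 -1.19] w 0.324 g 40.1
rot [ -4.4  -0.  -12.6] off [ 78.  -49.8   3.6]
```

```bash
python3 -m handwheel '{"rot":[[-2.2,0,-6.3],[-2.2,0,-6.3],[0,0,0],[0,0,0],[0,0,0]],"offset":[[0,0,0],[0,0,0],[39,-25,2],[39,-25,2],[0,0,0]],"hand":[255,255,255,255,255]}'
python3 plan.py 571,92,13,13
```

```text
time: 8.75
ee_pos: [0.5735, 0.0944, 0.0525]
orientation: [3.141, -0.003, 0.23]
contact_force: [-0.0, -0.3, -2.5]
gripper_width: 0.323
grasp_force: 40.1
t 8.75 tcp [573.5  94.4  52.5] rpy [180.   -0.2  13.2] F [-0.04 -0.29 -2.54] w 0.323 g 40.1
rot [ 0.  -0.2  0.2] off [-3.   1.8 39.5]
```

```bash
python3 -m handwheel '{"rot":[[0,0,0],[0,0,0],[0,0,0],[0,0,0],[0,0,0]],"offset":[[0,0,20],[0,0,15],[0,0,5],[0,0,0],[0,0,0]],"hand":[255,255,255,255,75]}'
python3 -m handwheel '{"rot":[[0,0,0],[0,0,0],[0,0,0],[0,0,-10.6],[0,0,-10.6]],"offset":[[0,0,0],[0,0,-40],[0,0,-40],[0,0,0],[0,0,0]],"hand":[75,75,75,75,75]}'
python3 -m handwheel '{"rot":[[0,0,-10.6],[0,0,-10.6],[0,0,-10.6],[0,0,-10.6],[0,0,-10.6]],"offset":[[0,0,0],[0,0,0],[0,0,0],[0,0,0],[0,0,0]],"hand":[75,75,75,75,75]}'
python3 -m handwheel '{"rot":[[0,0,-10.6],[0,0,-10.6],[0,0,-10.6],[0,0,-10.6],[0,0,-10.6]],"offset":[[0,0,0],[0,0,0],[0,0,0],[0,0,0],[0,0,0]],"hand":[75,75,75,75,75]}'
python3 -m handwheel '{"rot":[[0,0,-10.6],[0,0,-10.6],[0,0,-10.6],[0,0,-10.6],[0,0,-10.6]],"offset":[[0,0,0],[0,0,0],[0,0,0],[0,0,0],[0,0,0]],"hand":[75,75,75,75,75]}'
python3 - <<'E'
from h import *
for r in scrapers(("side","scene")): print(r)
E
python3 plan.py 572,94,11,193
```

```text
time: 9.38
ee_pos: [0.5719, 0.092, 0.0135]
orientation: [3.141, -0.002, 0.226]
contact_force: [0.4, 0.6, 0.3]
gripper_width: 0.517
grasp_force: 0.0
time: 10.0
ee_pos: [0.5721, 0.0923, 0.0943]
orientation: [3.14, -0.003, 0.603]
contact_force: [-0.1, 0.2, 0.2]
gripper_width: 0.704
grasp_force: 0.0
time: 10.62
ee_pos: [0.5715, 0.0922, 0.0932]
orientation: [3.14, 0.0, 1.528]
contact_force: [0.9, 0.7, -0.2]
gripper_width: 0.704
grasp_force: 0.0
time: 11.25
ee_pos: [0.5715, 0.0922, 0.0932]
orientation: [3.141, 0.001, 2.453]
contact_force: [-0.7, -0.1, -0.1]
gripper_width: 0.702
grasp_force: 0.0
time: 11.88
ee_pos: [0.5714, 0.0922, 0.0932]
orientation: [-3.141, 0.001, -2.905]
contact_force: [-0.2, 0.2, -0.3]
gripper_width: 0.706
grasp_force: 0.0
('side', 274, 572, -82, 63, 32, 14.9, 38)
('side', 98, 665, 4, 29, 24, -71.8, 38)
('side', 374, 569, 95, 64, 31, 12.9, 38)
('side', 447, 641, 179, 65, 29, -13.1, 38)
('scene', 285, 642, 175, 67, 30, -13.7, 39)
('scene', 276, 570, 89, 66, 32, 15.9, 39)
('scene', 329, 573, -86, 66, 31, 15.6, 39)
('scene', 323, 647, -5, 65, 30, 13.2, 39)
t 11.97 tcp [571.4  92.2  93.2] rpy [-1.800e+02  1.000e-01 -1.668e+02] F [0.17 0.37 0.3 ] w 0.702 g 0.0
rot [-0.   0.1  0.2] off [-1.   1.6 82.2]
```

```bash
python3 -m handwheel '{"rot":[[0,0,0],[0,0,0],[0,0,0],[0,0,0],[0,0,0]],"offset":[[0,0,40],[0,0,30],[0,0,12],[0,0,0],[0,0,0]],"hand":[75,75,75,255,255]}' 40
python3 -m handwheel '{"rot":[[0,0,0],[0,0,0],[0,0,0],[0,0,0],[0,0,0]],"offset":[[0,0,0],[0,0,0],[0,0,0],[0,0,-20],[0,0,-25]],"hand":[255,255,255,255,255]}'
python3 -m handwheel '{"rot":[[0,0,7.1],[0,0,7.1],[0,0,7.2],[0,0,0],[0,0,0]],"offset":[[0,0,0],[0,0,0],[0,0,0],[0,0,0],[0,0,0]],"hand":[255,255,255,255,255]}'
python3 plan.py 509,108.4,53,171.7
```

```text
time: 12.6
ee_pos: [0.5725, 0.0922, 0.0122]
orientation: [-3.141, 0.003, -2.912]
contact_force: [-1.1, -0.5, 0.6]
gripper_width: 0.319
grasp_force: 39.5
time: 13.22
ee_pos: [0.5698, 0.0919, 0.0549]
orientation: [-3.141, -0.003, -2.912]
contact_force: [1.0, -0.2, -1.1]
gripper_width: 0.319
grasp_force: 39.5
time: 13.85
ee_pos: [0.5708, 0.092, 0.0553]
orientation: [-3.141, -0.0, 3.0]
contact_force: [0.5, 0.6, -1.6]
gripper_width: 0.319
grasp_force: 39.4
t 13.85 tcp [570.8  92.   55.3] rpy [-180.    -0.   171.9] F [ 0.54  0.59 -1.6 ] w 0.319 g 39.4
rot [-0.  -0.   0.2] off [63.6  7.3  2.3]
```

```bash
python3 -m handwheel '{"rot":[[0,0,0.2],[0,0,0],[0,0,0],[0,0,0],[0,0,0]],"offset":[[32,7,0],[31,0,0],[0,0,0],[0,0,0],[0,0,0]],"hand":[255,255,255,255,255]}'
python3 -m handwheel '{"rot":[[0,0,0],[0,0,0],[0,0,0],[0,0,0],[0,0,0]],"offset":[[3,0,0],[3,0,0],[3,0,0],[0,0,0],[0,0,0]],"hand":[255,255,255,255,255]}'
python3 -m handwheel '{"rot":[[0,0,0],[0,0,0],[0,0,0],[0,0,0],[0,0,0]],"offset":[[2,0,0],[1,0,0],[1,0,0],[0,0,0],[0,0,0]],"hand":[255,255,255,255,255]}'
python3 -m handwheel '{"rot":[[0,0,0],[0,0,0],[0,0,0],[0,0,0],[0,0,0]],"offset":[[1,0,0],[1,0,0],[1,0,0],[0,0,0],[0,0,0]],"hand":[255,255,255,255,255]}'
```

```text
time: 14.48
ee_pos: [0.511, 0.1081, 0.0558]
orientation: [-3.142, 0.002, 2.995]
contact_force: [-1.0, -0.7, -0.7]
gripper_width: 0.317
grasp_force: 39.5
time: 15.1
ee_pos: [0.501, 0.1095, 0.0556]
orientation: [-3.141, 0.001, 2.995]
contact_force: [-0.3, 1.1, -1.7]
gripper_width: 0.322
grasp_force: 39.5
time: 15.72
ee_pos: [0.4976, 0.1101, 0.0558]
orientation: [-3.141, 0.002, 2.994]
contact_force: [3.5, -0.6, -1.9]
gripper_width: 0.318
grasp_force: 39.5
time: 16.35
ee_pos: [0.4952, 0.1104, 0.0559]
orientation: [-3.141, 0.003, 2.994]
contact_force: [5.9, -0.7, -2.3]
gripper_width: 0.319
grasp_force: 39.5
```

```bash
python3 -m handwheel '{"rot":[[0,0,0],[0,0,0],[0,0,0],[0,0,0],[0,0,0]],"offset":[[1.5,0,0],[1.5,0,0],[1,0,0],[0,0,0],[0,0,0]],"hand":[255,255,255,255,255]}'
python3 -c "
from h import *
f=np.load('scene0.npz'); g=np.load('side0.npz')
for cam,f in (('scene',f),('side',g)):
    im,d=f['im'],f['d'];P=cloud(cam,d)
    for c in ((.48,.352),(.492,-.348)):
        m=(d>0)&(abs(P[...,0]-c[0])<.12)&(abs(P[...,1]-c[1])<.17)&(P[...,2]>.0065)&(P[...,2]<.014)
        n,l,s,_=cv2.connectedComponentsWithStats(cv2.dilate(m.astype(np.uint8),np.ones((3,3)))); i=1+s[1:,4].argmax()
        print(cam,cv2.minAreaRect((P[m&(l==i)][:,:2]*1000).astype(np.float32)))
"
python3 -m handwheel '{"rot":[[0,0,0],[0,0,0],[0,0,0],[0,0,0],[0,0,0]],"offset":[[0,0,0],[-40,0,0],[-30,0,0],[0,0,-10],[0,0,0]],"hand":[255,255,255,255,255]}'
```

```text
time: 16.98
ee_pos: [0.4926, 0.1109, 0.0562]
orientation: [-3.141, 0.006, 2.994]
contact_force: [8.8, -2.7, -4.6]
gripper_width: 0.324
grasp_force: 39.6
scene ((469.802734375, 348.08807373046875), (173.01129150390625, 258.34271240234375), 4.952308177947998)
scene ((494.0018310546875, -349.85540771484375), (180.30752563476562, 169.14566040039062), 84.95364379882812)
side ((479.8995666503906, 330.5198669433594), (140.7635955810547, 207.98861694335938), 5.429304599761963)
side ((490.5973205566406, -347.2901611328125), (185.86134338378906, 161.41212463378906), 85.24990844726562)
time: 17.6
ee_pos: [0.5579, 0.101, 0.0657]
orientation: [-3.141, -0.002, 2.995]
contact_force: [-0.2, 0.3, -1.6]
gripper_width: 0.322
grasp_force: 40.2
```

```bash
python3 -m handwheel '{"rot":[[0,0,0],[0,0,0],[0,0,0],[0,0,0],[0,0,0]],"offset":[[40,0,10],[27,0,0],[3,0,0],[1.2,0,0],[1.2,0,0]],"hand":[255,255,255,255,255]}'
python3 -m handwheel '{"rot":[[0,0,0],[0,0,0],[0,0,0],[0,0,-6.7],[0,0,-6.7]],"offset":[[0,0,0],[-40,0,0],[-30,0,0],[0,0,-10],[0,0,0]],"hand":[255,255,255,255,255]}'
python3 plan.py 486,282,66,185
```

```text
time: 18.23
ee_pos: [0.4909, 0.1107, 0.0567]
orientation: [-3.14, 0.009, 2.994]
contact_force: [9.9, -4.1, -4.2]
gripper_width: 0.321
grasp_force: 40.6
time: 18.85
ee_pos: [0.556, 0.1014, 0.066]
orientation: [-3.142, -0.001, -3.051]
contact_force: [0.4, 1.0, -1.2]
gripper_width: 0.32
grasp_force: 41.2
t 18.85 tcp [556.  101.4  66. ] rpy [-180.    -0.  -174.8] F [ 0.44  1.03 -1.18] w 0.32 g 41.2
rot [-0.  -0.   0.2] off [ 54. 186.  -0.]
```

```bash
python3 -m handwheel '{"rot":[[0,0,0.2],[0,0,0],[0,0,0],[0,0,0],[0,0,0]],"offset":[[13.5,46.5,0],[13.5,46.5,0],[13.5,46.5,0],[13.5,46.5,0],[0,0,20]],"hand":[255,255,255,255,255]}'
python3 -m handwheel '{"rot":[[0,0,0],[0,0,0],[0,0,0],[0,0,0],[0,0,0]],"offset":[[0,0,20],[0,0,10],[0,0,0],[0,0,0],[0,0,0]],"hand":[255,255,255,75,75]}'
python3 -m handwheel '{"rot":[[0,0,0],[0,0,0],[0,0,6.1],[0,0,6.1],[0,0,6.1]],"offset":[[0,0,0],[0,0,-40],[0,0,-45],[0,0,0],[0,0,0]],"hand":[75,75,75,75,75]}'
python3 - <<'E'
from h import *
for r in scrapers(("side","scene")): print(r)
E
python3 plan.py 641,176.5,100,166.7
```

```text
time: 19.48
ee_pos: [0.4859, 0.2859, 0.0469]
orientation: [3.14, 0.002, -3.052]
contact_force: [0.4, -0.8, -1.0]
gripper_width: 0.319
grasp_force: 41.2
time: 20.1
ee_pos: [0.4878, 0.282, 0.016]
orientation: [-3.141, 0.001, -3.058]
contact_force: [-0.5, 0.4, -0.4]
gripper_width: 0.704
grasp_force: 0.0
time: 20.72
ee_pos: [0.488, 0.2823, 0.1016]
orientation: [3.141, 0.002, 2.902]
contact_force: [-0.2, -0.2, -0.6]
gripper_width: 0.704
grasp_force: 0.0
('side', 225, 566, -84, 52, 30, 14.1, 38)
('side', 448, 640, 179, 66, 28, -12.3, 38)
('scene', 288, 639, 176, 74, 30, -12.4, 39)
('scene', 330, 572, -87, 68, 31, 18.4, 39)
('scene', 335, 646, -7, 67, 31, 16.7, 39)
t 20.82 tcp [487.6 282.  100.8] rpy [-1.800e+02  1.000e-01  1.665e+02] F [-0.1  -0.72 -0.25] w 0.71 g 0.0
rot [-0.   0.1 -0.2] off [-173.6  -67.3    0.8]
```

```bash
python3 -m handwheel '{"rot":[[0,0,0],[0,0,0],[0,0,0],[0,0,0],[0,0,0]],"offset":[[-43,-17,0],[-43,-17,0],[-43,-17,0],[-44,-16,0],[0,0,35]],"hand":[75,75,75,75,75]}'
python3 -m handwheel '{"rot":[[0,0,0],[0,0,0],[0,0,0],[0,0,0],[0,0,0]],"offset":[[0,0,35],[0,0,18],[0,0,0],[0,0,0],[0,0,0]],"hand":[75,75,255,255,255]}'
python3 -m handwheel '{"rot":[[0,0,0],[0,0,0],[0,0,0],[0,0,-5],[0,0,0]],"offset":[[0,0,0],[0,0,0],[0,0,-22],[0,0,-22],[0,0,0]],"hand":[255,255,255,255,255]}'
python3 plan.py 509,108.4,56,171.7
```

```text
time: 21.45
ee_pos: [0.6459, 0.1745, 0.0683]
orientation: [3.138, 0.009, 2.903]
contact_force: [-0.3, 0.9, -0.5]
gripper_width: 0.704
grasp_force: 0.0
time: 22.08
ee_pos: [0.6411, 0.1768, 0.0143]
orientation: [3.141, 0.003, 2.906]
contact_force: [-1.2, 0.3, -1.8]
gripper_width: 0.315
grasp_force: 41.6
time: 22.7
ee_pos: [0.6416, 0.1768, 0.0587]
orientation: [3.14, 0.005, 2.992]
contact_force: [0.0, 0.7, -1.6]
gripper_width: 0.322
grasp_force: 41.7
t 22.7 tcp [641.6 176.8  58.7] rpy [179.9   0.3 171.4] F [ 0.02  0.73 -1.61] w 0.322 g 41.7
rot [ 0.1  0.3 -0.3] off [121.4 -86.8   2.7]
```

```bash
python3 -m handwheel '{"rot":[[0.1,0.3,-0.3],[0,0,0],[0,0,0],[0,0,0],[0,0,0]],"offset":[[40,-29,0],[40,-29,0],[41,-29,0],[0,0,0],[0,0,0]],"hand":[255,255,255,255,255]}'
python3 -m handwheel '{"rot":[[0,0,0],[0,0,0],[0,0,0],[0,0,0],[0,0,0]],"offset":[[3,0,0],[3,0,0],[3,0,0],[0,0,0],[0,0,0]],"hand":[255,255,255,255,255]}'
python3 -m handwheel '{"rot":[[0,0,0],[0,0,0],[0,0,0],[0,0,0],[0,0,0]],"offset":[[2,0,0],[1,0,0],[1,0,0],[0,0,0],[0,0,0]],"hand":[255,255,255,255,255]}'
python3 -m handwheel '{"rot":[[0,0,0],[0,0,0],[0,0,0],[0,0,0],[0,0,0]],"offset":[[1,0,0],[1,0,0],[1,0,0],[0,0,0],[0,0,0]],"hand":[255,255,255,255,255]}'
```

```text
time: 23.32
ee_pos: [0.5081, 0.1078, 0.0569]
orientation: [-3.14, -0.004, 2.997]
contact_force: [0.3, 0.3, -1.5]
gripper_width: 0.322
grasp_force: 41.7
time: 23.95
ee_pos: [0.4989, 0.1092, 0.0572]
orientation: [-3.139, -0.005, 2.998]
contact_force: [-0.0, 0.1, -0.6]
gripper_width: 0.322
grasp_force: 41.7
time: 24.58
ee_pos: [0.4949, 0.1096, 0.0572]
orientation: [-3.139, -0.005, 2.998]
contact_force: [0.0, -0.0, -1.1]
gripper_width: 0.319
grasp_force: 41.7
time: 25.2
ee_pos: [0.492, 0.11, 0.0572]
orientation: [-3.139, -0.004, 2.998]
contact_force: [1.2, -0.7, -1.3]
gripper_width: 0.317
grasp_force: 41.7
```

```bash
python3 -m handwheel '{"rot":[[0,0,0],[0,0,0],[0,0,0],[0,0,0],[0,0,0]],"offset":[[1,0,0],[1,0,0],[0.5,0,0],[0,0,0],[0,0,0]],"hand":[255,255,255,255,255]}'
python3 -m handwheel '{"rot":[[0,0,0],[0,0,0],[0,0,0],[0,0,0],[0,0,0]],"offset":[[0,0,0],[0,0,0],[0,0,0],[0,0,0],[0,0,0]],"hand":[255,255,255,255,255]}'
python3 -c "
from h import *
im,d=ctrl.get_image('side'); cv2.imwrite('pics/p1.png',cv2.resize(im[260:380,310:450,::-1],None,fx=5,fy=5,interpolation=2))
im,d=ctrl.get_image('wrist'); cv2.imwrite('pics/p1w.png',im[:,:,::-1])
"
```

```text
time: 25.82
ee_pos: [0.4895, 0.1104, 0.0572]
orientation: [-3.139, -0.005, 2.998]
contact_force: [1.7, -1.5, -1.9]
gripper_width: 0.322
grasp_force: 41.8
time: 26.45
ee_pos: [0.4894, 0.1104, 0.0572]
orientation: [-3.139, -0.005, 2.998]
contact_force: [2.3, -1.5, -0.7]
gripper_width: 0.322
grasp_force: 41.8
```

View pics/p1.png

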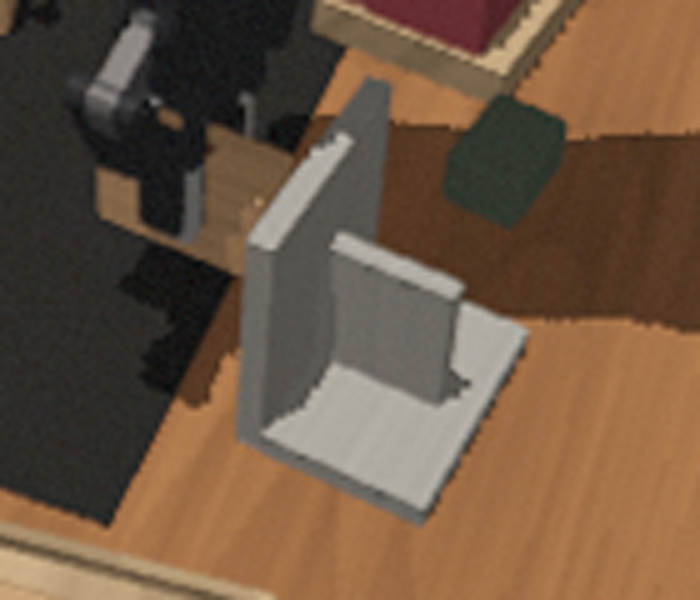

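The crop shows the block's front end (250,230) close to the plate and only about 2.5 N after some 9 mm of travel, so D is soft. One more millimetre to seat the ring, then retreat.

```bash
python3 -m handwheel '{"rot":[[0,0,0],[0,0,0],[0,0,0],[0,0,0],[0,0,0]],"offset":[[0.7,0,0],[0.5,0,0],[0,0,0],[0,0,0],[0,0,0]],"hand":[255,255,255,255,255]}'
python3 -m handwheel '{"rot":[[0,0,0],[0,0,0],[0,0,0],[0,0,0],[0,0,0]],"offset":[[-20,0,0],[-40,0,0],[-20,0,0],[0,0,0],[0,0,0]],"hand":[255,255,255,255,255]}'
python3 - <<'E'
from h import *
im,d=ctrl.get_image("wrist"); cv2.imwrite("pics/w2.png",im[:,:,::-1]); 
im,d=ctrl.get_image("side"); cv2.imwrite('pics/p2.png',cv2.resize(im[230:330,280:400,::-1],None,fx=6,fy=6,interpolation=2))
for cam in("wrist","side"):
  ctrl.get_image(cam)
  for t in("tip_1","ring_1"):
    for r in (ctrl.landmark_of(cam,t) if t=="tip_1" else ctrl.find_in(cam,t))[:3]: print(cam,t,r)
P=cloud("side",d);
E
python3 plan.py 560,-80,57,169.3
```

```text
time: 27.18
ee_pos: [0.4881, 0.1106, 0.0572]
orientation: [-3.139, -0.005, 2.998]
contact_force: [2.4, -2.0, -1.9]
gripper_width: 0.318
grasp_force: 41.8
time: 27.8
ee_pos: [0.5655, 0.0993, 0.0561]
orientation: [-3.139, -0.008, 2.998]
contact_force: [-0.5, -0.7, -0.8]
gripper_width: 0.323
grasp_force: 41.7
wrist tip_1 {'location': [314.6, 202.2], 'score': 0.62}
wrist tip_1 {'location': [105.0, 375.0], 'score': 0.5}
wrist ring_1 {'rect': [289.8, 222.7, 48.6, 26.4], 'score': 0.82}
wrist ring_1 {'rect': [93.9, 369.7, 34.5, 26.5], 'score': 0.6}
side tip_1 {'location': [332.9, 287.8], 'score': 0.61}
side tip_1 {'location': [363.9, 240.7], 'score': 0.54}
side tip_1 {'location': [343.6, 399.3], 'score': 0.36}
side ring_1 {'rect': [328.0, 389.3, 8.2, 13.1], 'score': 0.45}
t 28.2 tcp [567.1  99.3  57. ] rpy [-179.9   -0.3  171.8] F [ 0.5   0.35 -1.87] w 0.32 g 41.7
rot [-0.1 -0.3  2.5] off [ -26.3 -177.5   -0. ]
```

View pics/p2.png

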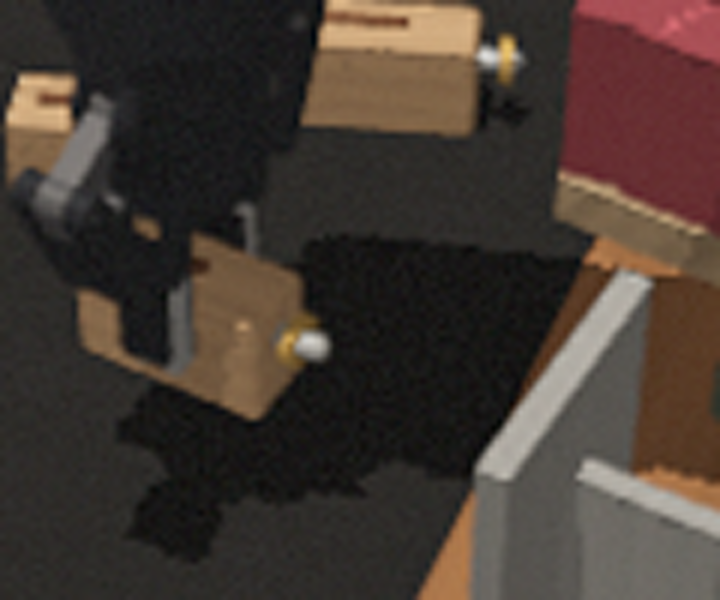

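The ring (300,345) now sits near the block's end, well back from where it was, so D is soft and properly pressed. Now the trace.

```bash
python3 -m handwheel '{"rot":[[0,0,2.5],[0,-0.3,0],[0,0,0],[0,0,0],[0,0,0]],"offset":[[0,0,-30],[0,0,0],[-6,-44,0],[-6,-44,0],[-6,-44,0]],"hand":[255,255,255,255,255]}'
python3 -m handwheel '{"rot":[[0,0,0],[0,0,0],[0,0,0],[0,0,0],[0,0,0]],"offset":[[-6,-40,0],[0,0,10],[0,0,17],[0,0,0],[0,0,0]],"hand":[255,255,255,255,255]}'
python3 plan.py 559.7,-75,60,169.3 550,-73,60,169.3
```

```text
time: 28.82
ee_pos: [0.56, -0.0348, 0.0863]
orientation: [-3.139, -0.0, 2.956]
contact_force: [1.0, -0.1, -2.3]
gripper_width: 0.316
grasp_force: 41.7
time: 29.45
ee_pos: [0.559, -0.0735, 0.0601]
orientation: [-3.139, 0.0, 2.956]
contact_force: [0.3, -0.0, -1.0]
gripper_width: 0.321
grasp_force: 41.7
t 29.45 tcp [559.  -73.5  60.1] rpy [-179.9    0.   169.3] F [ 0.32 -0.02 -0.97] w 0.321 g 41.7
rot [-0.1  0.   0. ] off [-0.9 -1.3  0.1]
rot [-0.1  0.   0. ] off [ 9.  -1.2  0.1]
```

```bash
cat > favg.py <<'E'
from h import *
F=[]
for i in range(10):
    ctrl.get_image("side"); F.append(ctrl.get_obs()["contact_force"])
F=np.array(F); print("Favg",np.round(F.mean(0),2),"sd",np.round(F.std(0),2),np.round(ctrl.get_obs()["ee_pos"]*1000 if hasattr(ctrl.get_obs()["ee_pos"],'shape') else ctrl.get_obs()["ee_pos"],1))
E
python3 favg.py
python3 -m handwheel '{"rot":[[0,0,0],[0,0,0],[0,0,0],[0,0,0],[0,0,0]],"offset":[[3,1.7,0],[3,0,0],[3,0,0],[3,0,0],[2,0,0]],"hand":[255,255,255,255,255]}'
python3 -m handwheel '{"rot":[[0,0,0],[0,0,0],[0,0,0],[0,0,0],[0,0,0]],"offset":[[2,0,0],[2,0,0],[2,0,0],[0,0,0],[0,0,0]],"hand":[255,255,255,255,255]}'
python3 favg.py
python3 -c "
from h import *
im,d=ctrl.get_image('side'); cv2.imwrite('pics/s1.png',cv2.resize(im[180:280,310:430,::-1],None,fx=6,fy=6,interpolation=2))"
```

```text
Favg [ 0.07  0.19 -1.37] sd [0.48 0.44 0.5 ] [559.2 -74.3  60.4]
time: 30.58
ee_pos: [0.5454, -0.07, 0.0602]
orientation: [-3.139, 0.0, 2.954]
contact_force: [-0.5, -0.2, -2.1]
gripper_width: 0.319
grasp_force: 41.7
time: 31.2
ee_pos: [0.54, -0.069, 0.0603]
orientation: [-3.139, 0.001, 2.954]
contact_force: [0.7, -0.9, -1.5]
gripper_width: 0.322
grasp_force: 41.7
Favg [ 0.93 -0.68 -1.08] sd [0.45 0.47 0.64] [539.8 -68.9  60.3]
```

View pics/s1.png

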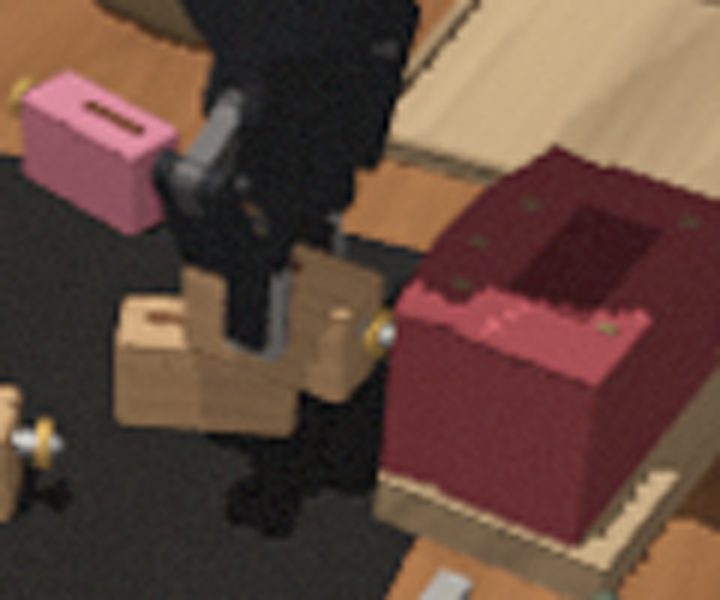

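Tip is on the face at (385,335), about 1 N. A little more pressure, then trace the first half.

```bash
python3 -m handwheel '{"rot":[[0,0,0],[0,0,0],[0,0,0],[0,0,0],[0,0,0]],"offset":[[1,0,0],[1,0,0],[0,0,0],[0,-2.5,0],[-0.5,-2.5,0]],"hand":[255,255,255,255,255]}'
python3 -m handwheel '{"rot":[[0,0,0],[0,0,0],[0,0,0],[0,0,0],[0,0,0]],"offset":[[-0.5,-2.5,0],[-0.5,-2.5,0],[-0.5,-2.5,0],[-0.5,-2.5,0],[-0.5,-2.5,0]],"hand":[255,255,255,255,255]}'
python3 -m handwheel '{"rot":[[0,0,0],[0,0,0],[0,0,0],[0,0,0],[0,0,0]],"offset":[[-0.5,-2.5,0],[-0.5,-2.5,0],[-0.5,-2.5,0],[-0.5,-2.5,0],[-0.5,-2.5,0]],"hand":[255,255,255,255,255]}'
python3 -m handwheel '{"rot":[[0,0,0],[0,0,0],[0,0,0],[0,0,0],[0,0,0]],"offset":[[-0.5,-2.5,0],[0,-2.5,0],[0,-2.5,0],[0,-2.5,0],[0,-2.5,0]],"hand":[255,255,255,255,255]}'
python3 plan.py 540,-69,60,169.3
```

```text
time: 32.38
ee_pos: [0.5375, -0.0733, 0.0603]
orientation: [-3.14, 0.001, 2.955]
contact_force: [0.9, 1.8, -1.3]
gripper_width: 0.318
grasp_force: 41.6
time: 33.0
ee_pos: [0.5375, -0.0865, 0.0602]
orientation: [-3.139, 0.0, 2.954]
contact_force: [1.7, 1.3, -0.9]
gripper_width: 0.321
grasp_force: 41.6
time: 33.62
ee_pos: [0.5376, -0.0992, 0.0603]
orientation: [-3.139, 0.001, 2.954]
contact_force: [1.8, 1.2, -1.7]
gripper_width: 0.321
grasp_force: 41.6
time: 34.25
ee_pos: [0.5357, -0.1116, 0.0603]
orientation: [-3.139, 0.001, 2.954]
contact_force: [1.9, 0.2, -0.6]
gripper_width: 0.321
grasp_force: 41.7
t 34.25 tcp [ 535.7 -111.6   60.3] rpy [-179.9    0.   169.3] F [ 1.9   0.15 -0.56] w 0.321 g 41.7
rot [-0.1  0.  -0. ] off [ 3.7 42.7  0.3]
```

```bash
python3 -m handwheel '{"rot":[[0,0,0],[0,0,0],[0,0,0],[0,0,0],[0,0,0]],"offset":[[0,-2.5,0],[0,-2.5,0],[0,-2.5,0],[0,-2.5,0],[0,-2.5,0]],"hand":[255,255,255,255,255]}'
python3 -m handwheel '{"rot":[[0,0,0],[0,0,0],[0,0,0],[0,0,0],[0,0,0]],"offset":[[0,-2.5,0],[0,-2.5,0],[0,-2.5,0],[0,-2.5,0],[0,-2.5,0]],"hand":[255,255,255,255,255]}'
python3 -m handwheel '{"rot":[[0,0,0],[0,0,0],[0,0,0],[0,0,0],[0,0,0]],"offset":[[0.5,-2.5,0],[0.5,-2.5,0],[0.5,-2.5,0],[0.5,-2.5,0],[0.5,-2.5,0]],"hand":[255,255,255,255,255]}'
python3 -m handwheel '{"rot":[[0,0,0],[0,0,0],[0,0,0],[0,0,0],[0,0,0]],"offset":[[0.5,-2.5,0],[0.5,-2.5,0],[0.5,-2.5,0],[0.5,-2.5,0],[0.5,-2.5,0]],"hand":[255,255,255,255,255]}'
python3 -m handwheel '{"rot":[[0,0,0],[0,0,0],[0,0,0],[0,0,0],[0,0,0]],"offset":[[0.5,-2.5,0],[0.5,-2.5,0],[0.5,-2.5,0],[0,-2.5,0],[0,0,0]],"hand":[255,255,255,255,255]}'
python3 -c "
from h import *
im,d=ctrl.get_image('scene'); cv2.imwrite('pics/s2.png',cv2.resize(im[170:280,190:330,::-1],None,fx=5,fy=5,interpolation=2))"; python3 favg.py
```

```text
time: 34.88
ee_pos: [0.5334, -0.1239, 0.0604]
orientation: [-3.139, 0.001, 2.954]
contact_force: [1.7, 0.9, -1.1]
gripper_width: 0.321
grasp_force: 41.7
time: 35.5
ee_pos: [0.5311, -0.1361, 0.0604]
orientation: [-3.139, 0.001, 2.954]
contact_force: [1.8, 0.8, -1.5]
gripper_width: 0.321
grasp_force: 41.7
time: 36.12
ee_pos: [0.5263, -0.1479, 0.0604]
orientation: [-3.139, 0.001, 2.954]
contact_force: [0.7, -0.5, -1.3]
gripper_width: 0.322
grasp_force: 41.7
time: 36.75
ee_pos: [0.5215, -0.1598, 0.0605]
orientation: [-3.139, 0.001, 2.954]
contact_force: [2.9, 0.5, -1.6]
gripper_width: 0.317
grasp_force: 41.7
time: 37.38
ee_pos: [0.5181, -0.1698, 0.0605]
orientation: [-3.138, 0.001, 2.954]
contact_force: [2.0, -1.0, -1.4]
gripper_width: 0.321
grasp_force: 41.8
Favg [ 1.06 -1.68 -1.13] sd [0.57 0.42 0.45] [ 518.2 -169.2   60.5]
```

View pics/s2.png

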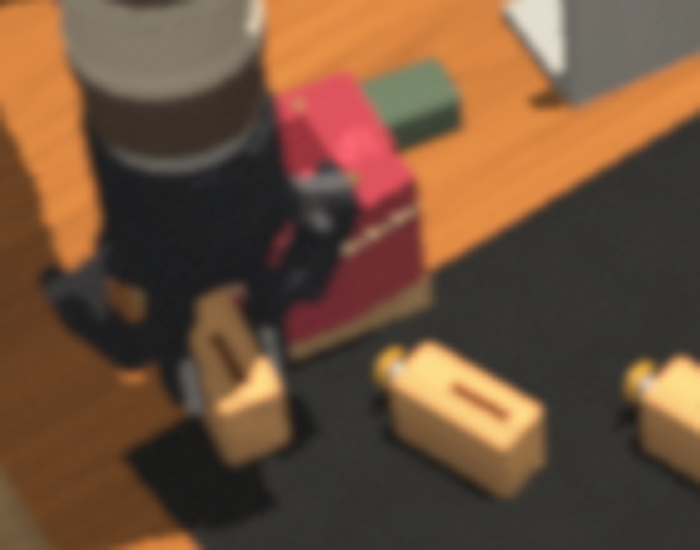

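The scraper (240,400) has reached the right end of the face with about 1.4 N still on the tip. A quick check of the tip height before leaving.

```bash
python3 - <<'E'
from h import *
for cam in("scene","side","wrist"):
    im,d=ctrl.get_image(cam); P=cloud(cam,d); hsv=cv2.cvtColor(im,cv2.COLOR_RGB2HSV)
    t=np.array(ctrl.get_obs()["ee_pos"]); L=P-t
    ux=np.array([-np.cos(np.radians(-10.7)),-np.sin(np.radians(-10.7))]); uy=np.array([-ux[1],ux[0]])
    a=L[...,:2]@ux; b=L[...,:2]@uy
    m=(d>0)&(abs(a)<38)&(abs(a)<.034)&(abs(b)<.012)&(L[...,2]>.005)&(L[...,2]<.04)&(hsv[...,0]<24)&(hsv[...,0]>5)&(hsv[...,1]>60)
    z=P[m][:,2]; print(cam,m.sum(), np.round(np.percentile(z,[10,50,90,97]),4) if m.any() else "", np.round(np.percentile(a[m],[2,98]),4) if m.any() else "")
    m2=(d>0)&(P[...,2]>.055)&(P[...,2]<.085)&(P[...,0]>.46)&(P[...,0]<.52)&(P[...,1]<-.04)&(P[...,1]>-.17)&(hsv[...,2]>140)&(hsv[...,1]<110)
    if m2.sum()>5: print(" seam z",np.round(np.percentile(P[m2][:,2],[10,50,90]),4),m2.sum())
    r=ctrl.landmark_of(cam,"tip_1")
    for q in r[:3]: print(cam,q)
E
python3 plan.py 492,-310,90,175
```

```text
scene 286 [0.0768 0.0855 0.0884 0.09  ] [-0.0335  0.0238]
 seam z [0.0665 0.0693 0.0732] 8
scene {'location': [274.0, 327.8], 'score': 0.58}
side 89 [0.0827 0.0848 0.0863 0.0868] [0.0023 0.0321]
side {'location': [195.5, 397.0], 'score': 0.66}
side {'location': [319.0, 253.6], 'score': 0.57}
side {'location': [366.2, 238.1], 'score': 0.54}
wrist 12157 [0.0853 0.0867 0.0876 0.0879] [-0.0293  0.0314]
 seam z [0.0757 0.0843 0.0849] 127
wrist {'location': [459.4, 269.9], 'score': 0.8}
wrist {'location': [625.9, 372.1], 'score': 0.64}
t 38.23 tcp [ 518.2 -169.2   60.5] rpy [-179.9    0.   169.3] F [ 1.28 -1.67 -0.95] w 0.322 g 41.8
rot [-0.1  0.  -5.7] off [  13.9 -142.6  -29.5]
```

```bash
python3 -m handwheel '{"rot":[[0,0,0],[0,0,0],[0,0,-5.7],[0,0,0],[0,0,0]],"offset":[[-5,0,0],[-25,0,0],[0,0,-40],[0,0,0],[0,0,0]],"hand":[255,255,255,255,255]}'
python3 plan.py 494.5,-313.6,16,175
```

```text
time: 38.85
ee_pos: [0.5471, -0.1742, 0.0999]
orientation: [-3.14, -0.001, 3.053]
contact_force: [0.3, 0.6, -1.9]
gripper_width: 0.322
grasp_force: 41.8
t 38.85 tcp [ 547.1 -174.2   99.9] rpy [-179.9   -0.   174.9] F [ 0.31  0.59 -1.9 ] w 0.322 g 41.8
rot [-0.1 -0.  -0.1] off [  40.3 -143.5   83.9]
```

```bash
python3 -m handwheel '{"rot":[[0,0,0],[0,0,0],[0,0,0],[0,0,0],[0,0,0]],"offset":[[13.5,-48,0],[13.5,-48,0],[13,-47.5,0],[0,0,30],[0,0,28]],"hand":[255,255,255,255,255]}'
python3 -m handwheel '{"rot":[[0,0,0],[0,0,0],[0,0,0],[0,0,0],[0,0,0]],"offset":[[0,0,15],[0,0,9],[0,0,0],[0,0,0],[0,0,0]],"hand":[255,255,255,255,75]}'
python3 -m handwheel '{"rot":[[0,0,0],[0,0,0],[0,0,0],[0,0,-10.4],[0,0,-10.4]],"offset":[[0,0,0],[0,0,0],[0,0,-50],[0,0,-50],[0,0,0]],"hand":[75,75,75,75,75]}'
python3 - <<'E'
from h import *
for r in scrapers(("side","scene")): print(r)
E
python3 plan.py 571,-86,110,196
```

```text
time: 39.48
ee_pos: [0.4937, -0.3144, 0.0409]
orientation: [-3.141, -0.001, 3.051]
contact_force: [0.2, 0.1, -2.1]
gripper_width: 0.318
grasp_force: 41.8
time: 40.1
ee_pos: [0.4961, -0.3147, 0.0199]
orientation: [-3.138, 0.002, 3.054]
contact_force: [0.5, -0.1, 0.4]
gripper_width: 0.516
grasp_force: 0.0
time: 40.72
ee_pos: [0.4984, -0.316, 0.1244]
orientation: [-3.131, 0.006, -2.86]
contact_force: [0.7, 0.2, -0.7]
gripper_width: 0.702
grasp_force: 0.0
('side', 266, 571, -82, 64, 31, 20.4, 38)
('side', 303, 645, -1, 63, 31, 16.8, 38)
('scene', 327, 574, -86, 65, 31, 15.2, 39)
('scene', 340, 648, -6, 66, 31, 13.2, 39)
t 40.83 tcp [ 495.9 -314.4  120.3] rpy [-1.797e+02  1.000e-01 -1.642e+02] F [ 0.17  0.   -0.34] w 0.706 g 0.0
rot [-0.3  0.1 -0.2] off [-135.1  198.9   10.3]
```

```bash
python3 -m handwheel '{"rot":[[-0.3,0,0],[0,0,0],[0,0,0],[0,0,0],[0,0,0]],"offset":[[-27,40,0],[-27,40,0],[-27,40,0],[-27,40,0],[-27,40,10]],"hand":[75,75,75,75,75]}'
python3 -m handwheel '{"rot":[[0,0,0],[0,0,0],[0,0,0],[0,0,0],[0,0,0]],"offset":[[0,0,40],[0,0,38],[0,0,18],[0,0,0],[0,0,0]],"hand":[75,75,75,75,255]}'
python3 -m handwheel '{"rot":[[0,0,0],[0,0,0],[0,0,0],[0,0,0],[0,0,0]],"offset":[[0,0,0],[0,0,0],[0,0,0],[0,0,-30],[0,0,-20]],"hand":[255,255,255,255,255]}'
python3 -m handwheel '{"rot":[[0,0,8],[0,0,8],[0,0,8.1],[0,0,0],[0,0,0]],"offset":[[-8,0,0],[-8,0,0],[-8,0,0],[0,0,0],[0,0,0]],"hand":[255,255,255,255,255]}'
python3 plan.py 509,108.4,57,171.7
```

```text
time: 41.45
ee_pos: [0.5711, -0.0834, 0.1088]
orientation: [3.139, -0.001, -2.87]
contact_force: [0.9, -0.8, 0.5]
gripper_width: 0.71
grasp_force: 0.0
time: 42.08
ee_pos: [0.571, -0.0847, 0.0135]
orientation: [3.139, -0.0, -2.868]
contact_force: [0.2, 0.1, 0.4]
gripper_width: 0.51
grasp_force: 0.0
time: 42.7
ee_pos: [0.5704, -0.0847, 0.0636]
orientation: [3.138, -0.001, -2.866]
contact_force: [-0.1, 0.2, -2.1]
gripper_width: 0.315
grasp_force: 40.0
time: 43.32
ee_pos: [0.5936, -0.0814, 0.0626]
orientation: [3.139, -0.003, 2.998]
contact_force: [0.1, -0.1, -1.6]
gripper_width: 0.325
grasp_force: 40.0
t 43.33 tcp [593.6 -81.4  62.6] rpy [179.9  -0.2 171.8] F [ 0.09 -0.15 -1.65] w 0.325 g 40.0
rot [ 0.1 -0.2  0.1] off [111.1 175.6   5.6]
```

```bash
python3 -m handwheel '{"rot":[[0.1,-0.2,0],[0,0,0],[0,0,0],[0,0,0],[0,0,0]],"offset":[[20,44,0],[20,44,2],[35,44,2],[36,43.6,2],[0,0,0]],"hand":[255,255,255,255,255]}'
python3 -m handwheel '{"rot":[[0,0,0],[0,0,0],[0,0,0],[0,0,0],[0,0,0]],"offset":[[3,0,0],[3,0,0],[2,0,0],[0,0,0],[0,0,0]],"hand":[255,255,255,255,255]}'
python3 -m handwheel '{"rot":[[0,0,0],[0,0,0],[0,0,0],[0,0,0],[0,0,0]],"offset":[[2,0,0],[1,0,0],[1,0,0],[0,0,0],[0,0,0]],"hand":[255,255,255,255,255]}'
python3 -m handwheel '{"rot":[[0,0,0],[0,0,0],[0,0,0],[0,0,0],[0,0,0]],"offset":[[1,0,0],[1,0,0],[1,0,0],[0,0,0],[0,0,0]],"hand":[255,255,255,255,255]}'
```

```text
time: 43.95
ee_pos: [0.5066, 0.111, 0.0568]
orientation: [3.141, -0.001, 3.004]
contact_force: [0.2, -0.3, -1.9]
gripper_width: 0.32
grasp_force: 40.3
time: 44.58
ee_pos: [0.5023, 0.1091, 0.0571]
orientation: [3.141, 0.002, 2.996]
contact_force: [0.1, 0.7, -1.0]
gripper_width: 0.323
grasp_force: 40.2
time: 45.2
ee_pos: [0.4981, 0.1101, 0.0571]
orientation: [3.141, 0.002, 2.996]
contact_force: [0.7, -1.1, -2.5]
gripper_width: 0.322
grasp_force: 40.2
time: 45.82
ee_pos: [0.4957, 0.1104, 0.0573]
orientation: [3.141, 0.003, 2.996]
contact_force: [1.9, -0.8, -3.4]
gripper_width: 0.322
grasp_force: 40.2
```

```bash
python3 -m handwheel '{"rot":[[0,0,0],[0,0,0],[0,0,0],[0,0,0],[0,0,0]],"offset":[[1,0,0],[1,0,0],[1,0,0],[0,0,0],[0,0,0]],"hand":[255,255,255,255,255]}'
python3 -m handwheel '{"rot":[[0,0,0],[0,0,0],[0,0,0],[0,0,0],[0,0,0]],"offset":[[1,0,0],[1,0,0],[0,0,0],[0,0,0],[0,0,0]],"hand":[255,255,255,255,255]}'
```

```text
time: 46.45
ee_pos: [0.4929, 0.1109, 0.0573]
orientation: [3.141, 0.003, 2.996]
contact_force: [5.3, -0.3, -2.6]
gripper_width: 0.324
grasp_force: 40.1
time: 47.08
ee_pos: [0.4916, 0.1111, 0.0575]
orientation: [3.141, 0.005, 2.996]
contact_force: [6.6, -2.0, -3.7]
gripper_width: 0.316
grasp_force: 40.0
```

```bash
python3 -m handwheel '{"rot":[[0,0,0],[0,0,0],[0,0,0],[0,0,0],[0,0,0]],"offset":[[1.5,0,0],[1.5,0,0],[1.5,0,0],[0.7,0,0],[0,0,0]],"hand":[255,255,255,255,255]}'
python3 favg.py
```

```text
time: 47.7
ee_pos: [0.4882, 0.1116, 0.0578]
orientation: [3.141, 0.008, 2.996]
contact_force: [8.8, -1.8, -6.1]
gripper_width: 0.317
grasp_force: 39.8
Favg [ 9.67 -2.62 -6.21] sd [0.42 0.48 0.44] [488.2 111.6  57.8]
```

```bash
python3 -m handwheel '{"rot":[[0,0,0],[0,0,0],[0,0,0],[0,0,0],[0,0,0]],"offset":[[0.8,0,0],[0,0,0],[0,0,0],[-20,0,0],[-40,0,0]],"hand":[255,255,255,255,255]}'
python3 -m handwheel '{"rot":[[0,0,-6.6],[0,0,-6.6],[0,0,0],[0,0,0],[0,0,0]],"offset":[[0,0,-15],[0,0,-25],[0,0,0],[0,0,0],[0,0,0]],"hand":[255,255,255,255,255]}'
python3 plan.py 480,352,17,185
```

```text
time: 48.82
ee_pos: [0.5408, 0.1037, 0.0566]
orientation: [3.141, -0.004, 2.998]
contact_force: [0.5, 0.7, -1.6]
gripper_width: 0.32
grasp_force: 40.6
time: 49.45
ee_pos: [0.5422, 0.1033, 0.0959]
orientation: [3.141, -0.001, -3.057]
contact_force: [0.1, 0.2, -2.0]
gripper_width: 0.321
grasp_force: 40.7
t 49.45 tcp [542.2 103.3  95.9] rpy [ 1.800e+02 -1.000e-01 -1.752e+02] F [ 0.1   0.16 -1.98] w 0.321 g 40.7
rot [ 0.  -0.1 -0.2] off [ 40.3 253.2  78.9]
```

```bash
python3 -m handwheel '{"rot":[[0,0,-0.2],[0,0,0],[0,0,0],[0,0,0],[0,0,0]],"offset":[[8,50.6,0],[8,50.6,0],[8,50.6,0],[8,50.7,0],[8,50.7,0]],"hand":[255,255,255,255,255]}'
python3 -m handwheel '{"rot":[[0,0,0],[0,0,0],[0,0,0],[0,0,0],[0,0,0]],"offset":[[0,0,30],[0,0,30],[0,0,12],[0,0,7],[0,0,0]],"hand":[255,255,255,255,255]}'
python3 -m handwheel '{"rot":[[0,0,0],[0,0,0],[0,0,0],[0,0,0],[0,0,-10.6]],"offset":[[0,0,0],[0,0,0],[0,0,-40],[0,0,-45],[0,0,0]],"hand":[75,75,75,75,75]}'
python3 - <<'E'
from h import *
for r in scrapers(("side","scene")): print(r)
im,d=ctrl.get_image("scene"); cv2.imwrite("pics/sc2.png",im[:,:,::-1])
E
python3 plan.py 645.5,-4.5,110,195
```

```text
time: 50.08
ee_pos: [0.4803, 0.3533, 0.0961]
orientation: [-3.141, 0.0, -3.054]
contact_force: [0.1, -0.2, -1.5]
gripper_width: 0.318
grasp_force: 40.6
time: 50.7
ee_pos: [0.4822, 0.3522, 0.0187]
orientation: [3.141, 0.003, -3.054]
contact_force: [0.4, 0.5, -1.5]
gripper_width: 0.319
grasp_force: 40.7
time: 51.32
ee_pos: [0.4845, 0.3542, 0.1086]
orientation: [3.138, 0.012, -2.863]
contact_force: [-0.1, 0.8, -0.9]
gripper_width: 0.707
grasp_force: 0.0
('scene', 334, 648, -6, 65, 31, 17.4, 39)
t 51.48 tcp [481.6 352.2 103.8] rpy [ 180.     0.2 -164.5] F [-0.13 -0.18  0.13] w 0.707 g 0.0
rot [0.  0.2 0.5] off [ -66.  -386.9   -6.2]
```

View pics/sc2.png

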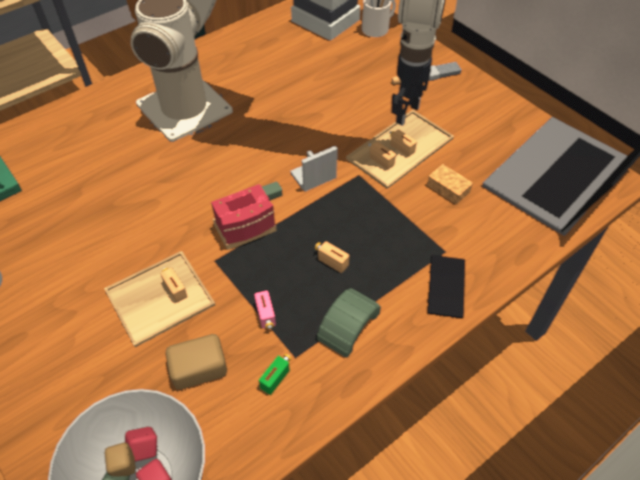

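Two scrapers lie in the long tray at (387,157) and (405,143), and one in the square tray at (174,285). The last one, B, is still at (333,256).

```bash
python3 -m handwheel '{"rot":[[0,0,0.5],[0,0,0],[0,0,0],[0,0,0],[0,0,0]],"offset":[[-8.2,-48.4,0],[-8.2,-48.4,0],[-8.2,-48.4,0],[-8.2,-48.4,0],[-8.2,-48.4,0]],"hand":[75,75,75,75,75]}'
python3 -m handwheel '{"rot":[[0,0,0],[0,0,0],[0,0,0],[0,0,0],[0,0,0]],"offset":[[-8.2,-48.4,0],[-8.2,-48.4,0],[-8.2,-48.4,0],[0,0,0],[0,0,0]],"hand":[75,75,75,75,75]}'
python3 - <<'E'
from h import *
for r in scrapers(("wrist","scene")): print(r)
E
python3 plan.py 645.5,-4.5,13,195.5
```

```text
time: 52.1
ee_pos: [0.5847, 0.1278, 0.1024]
orientation: [-3.141, 0.0, -2.88]
contact_force: [0.9, 0.7, -0.4]
gripper_width: 0.705
grasp_force: 0.0
time: 52.72
ee_pos: [0.6457, -0.0042, 0.1023]
orientation: [3.141, -0.0, -2.879]
contact_force: [-0.0, -0.8, -0.4]
gripper_width: 0.705
grasp_force: 0.0
('wrist', 74, 606, -16, 9, 4, -74.7, 35)
('wrist', 3455, 647, -5, 64, 28, 15.5, 40)
('scene', 314, 648, -6, 66, 31, 12.3, 39)
t 52.83 tcp [645.7  -3.1 102.8] rpy [ 180.     0.  -164.8] F [ 0.17  0.22 -0.05] w 0.708 g 0.0
rot [ 0.   0.  -0.3] off [ 0.6 -1.3 89.8]
```

```bash
python3 -m handwheel '{"rot":[[0,0,-0.3],[0,0,0],[0,0,0],[0,0,0],[0,0,0]],"offset":[[0,-1.5,40],[0,0,32],[0,0,18],[0,0,0],[0,0,0]],"hand":[75,75,75,255,255]}'
python3 -m handwheel '{"rot":[[0,0,0],[0,0,0],[0,0,0],[0,0,7.9],[0,0,7.9]],"offset":[[0,0,0],[0,0,0],[0,0,-25],[0,0,-20],[0,0,0]],"hand":[255,255,255,255,255]}'
python3 -m handwheel '{"rot":[[0,0,8],[0,0,0],[0,0,0],[0,0,0],[0,0,0]],"offset":[[0,0,0],[0,0,0],[0,0,0],[0,0,0],[0,0,0]],"hand":[255,255,255,255,255]}'
python3 plan.py 509,108.4,57,171.7
```

```text
time: 53.45
ee_pos: [0.6481, -0.0051, 0.0148]
orientation: [-3.141, 0.004, -2.871]
contact_force: [-0.9, 0.2, -0.3]
gripper_width: 0.318
grasp_force: 41.3
time: 54.08
ee_pos: [0.6488, -0.0059, 0.0611]
orientation: [3.141, 0.007, 3.131]
contact_force: [0.1, -0.7, -3.4]
gripper_width: 0.317
grasp_force: 41.3
time: 54.7
ee_pos: [0.647, -0.0057, 0.0583]
orientation: [3.141, 0.002, 2.997]
contact_force: [-0.2, 0.5, -1.1]
gripper_width: 0.322
grasp_force: 41.3
t 54.7 tcp [647.   -5.7  58.3] rpy [1.800e+02 1.000e-01 1.717e+02] F [-0.18  0.45 -1.11] w 0.322 g 41.3
rot [0.  0.1 0. ] off [153.   93.    1.3]
```

```bash
python3 -m handwheel '{"rot":[[0,0.1,0],[0,0,0],[0,0,0],[0,0,0],[0,0,0]],"offset":[[36,30,0],[42,30,0],[42,33,0],[33,0,0],[0,0,0]],"hand":[255,255,255,255,255]}'
python3 -m handwheel '{"rot":[[0,0,0],[0,0,0],[0,0,0],[0,0,0],[0,0,0]],"offset":[[3,0,0],[3,0,0],[2,0,0],[0,0,0],[0,0,0]],"hand":[255,255,255,255,255]}'
python3 -m handwheel '{"rot":[[0,0,0],[0,0,0],[0,0,0],[0,0,0],[0,0,0]],"offset":[[2,0,0],[1,0,0],[1,0,0],[0,0,0],[0,0,0]],"hand":[255,255,255,255,255]}'
python3 -m handwheel '{"rot":[[0,0,0],[0,0,0],[0,0,0],[0,0,0],[0,0,0]],"offset":[[1,0,0],[1,0,0],[1,0,0],[0,0,0],[0,0,0]],"hand":[255,255,255,255,255]}'
python3 -m handwheel '{"rot":[[0,0,0],[0,0,0],[0,0,0],[0,0,0],[0,0,0]],"offset":[[1,0,0],[1,0,0],[0.5,0,0],[0,0,0],[0,0,0]],"hand":[255,255,255,255,255]}'
python3 favg.py
```

```text
time: 55.32
ee_pos: [0.506, 0.1091, 0.0582]
orientation: [-3.141, -0.003, 2.999]
contact_force: [0.1, -0.2, -1.8]
gripper_width: 0.324
grasp_force: 41.3
time: 55.95
ee_pos: [0.5014, 0.1095, 0.0583]
orientation: [3.141, 0.0, 2.996]
contact_force: [0.5, -0.7, -2.4]
gripper_width: 0.319
grasp_force: 41.3
time: 56.58
ee_pos: [0.4977, 0.1102, 0.0585]
orientation: [3.141, 0.001, 2.996]
contact_force: [1.6, -0.5, -2.4]
gripper_width: 0.32
grasp_force: 41.2
time: 57.2
ee_pos: [0.4947, 0.1106, 0.0585]
orientation: [3.141, 0.001, 2.996]
contact_force: [4.6, -1.3, -3.5]
gripper_width: 0.323
grasp_force: 41.1
time: 57.82
ee_pos: [0.4931, 0.1109, 0.0587]
orientation: [3.141, 0.003, 2.996]
contact_force: [6.5, -2.6, -3.9]
gripper_width: 0.321
grasp_force: 41.0
Favg [ 6.34 -2.16 -4.31] sd [0.56 0.6  0.52] [493.1 110.9  58.7]
```

```bash
python3 -m handwheel '{"rot":[[0,0,0],[0,0,0],[0,0,0],[0,0,0],[0,0,0]],"offset":[[1.5,0,0],[1.5,0,0],[1.5,0,0],[1,0,0],[0.5,0,0]],"hand":[255,255,255,255,255]}'
python3 -m handwheel '{"rot":[[0,0,0],[0,0,0],[0,0,0],[0,0,0],[0,0,0]],"offset":[[0,0,0],[0,0,0],[0,0,0],[0,0,0],[0,0,0]],"hand":[255,255,255,255,255]}'
python3 favg.py
```

```text
time: 58.95
ee_pos: [0.4892, 0.1115, 0.059]
orientation: [3.141, 0.007, 2.996]
contact_force: [10.1, -2.9, -7.8]
gripper_width: 0.321
grasp_force: 40.7
time: 59.58
ee_pos: [0.4892, 0.1115, 0.059]
orientation: [3.141, 0.007, 2.996]
contact_force: [10.0, -2.6, -7.8]
gripper_width: 0.319
grasp_force: 40.7
Favg [ 9.96 -2.94 -6.55] sd [0.34 0.47 0.43] [489.2 111.5  59. ]
```

```bash
python3 -m handwheel '{"rot":[[0,0,0],[0,0,0],[0,0,-6.6],[0,0,-6.6],[0,0,0]],"offset":[[-20,0,0],[-40,0,0],[0,0,-15],[0,0,-25],[0,0,0]],"hand":[255,255,255,255,255]}'
python3 plan.py 474,421,17,185
```

```text
time: 60.7
ee_pos: [0.5452, 0.1037, 0.0995]
orientation: [3.14, 0.001, -3.058]
contact_force: [-0.0, -0.2, -1.0]
gripper_width: 0.316
grasp_force: 41.4
t 60.7 tcp [545.2 103.7  99.5] rpy [ 1.799e+02  1.000e-01 -1.752e+02] F [-0.03 -0.15 -1.03] w 0.316 g 41.4
rot [ 0.1  0.1 -0.2] off [ 43.3 322.3  82.5]
```

```bash
python3 -m handwheel '{"rot":[[0.1,0.1,-0.2],[0,0,0],[0,0,0],[0,0,0],[0,0,0]],"offset":[[7.2,53.7,0],[7.2,53.7,0],[7.2,53.7,0],[7.2,53.7,0],[7.2,53.7,0]],"hand":[255,255,255,255,255]}'
python3 -m handwheel '{"rot":[[0,0,0],[0,0,0],[0,0,0],[0,0,0],[0,0,0]],"offset":[[7.2,53.7,0],[0,0,30],[0,0,30],[0,0,15],[0,0,7]],"hand":[255,255,255,255,255]}'
python3 -m handwheel '{"rot":[[0,0,0],[0,0,0],[0,0,0],[0,0,0],[0,0,0]],"offset":[[0,0,0],[0,0,0],[0,0,0],[0,0,-40],[0,0,-40]],"hand":[255,75,75,75,75]}'
python3 -m handwheel '{"rot":[[0,0,0],[0,0,0],[0,0,0],[0,0,0],[0,0,0]],"offset":[[-20,-50,-20],[-20,-50,0],[-20,-50,0],[-10,-50,0],[-10,-50,0]],"hand":[75,75,75,75,75]}'
python3 - <<'E'
from h import *
for cam in("scene","side"):
    im,d=ctrl.get_image(cam); P=cloud(cam,d); hsv=cv2.cvtColor(im,cv2.COLOR_RGB2HSV)
    cv2.imwrite(f"pics/end_{cam}.png",im[:,:,::-1])
    m=((d>0)&(P[...,2]>.035)&(P[...,2]<.05)&(hsv[...,0]<24)&(abs(P[...,0]-.5)<.2)&(abs(P[...,1])<.5)).astype(np.uint8)
    n,l,s,_=cv2.connectedComponentsWithStats(m)
    for i in range(1,n):
        if s[i,4]>60: q=P[l==i]; print(cam,s[i,4],np.round(q.mean(0),3),round(q[:,2].std(),4),[np.round(v) for v in cv2.minAreaRect((q[:,:2]*1000).astype(np.float32))])
E
```

```text
time: 61.32
ee_pos: [0.4835, 0.3684, 0.0965]
orientation: [-3.139, -0.005, -3.055]
contact_force: [1.3, -0.0, -2.3]
gripper_width: 0.322
grasp_force: 41.3
time: 61.95
ee_pos: [0.4709, 0.4185, 0.0174]
orientation: [-3.138, -0.007, -3.054]
contact_force: [-16.7, -11.7, 39.6]
gripper_width: 0.316
grasp_force: 46.7
time: 62.58
ee_pos: [0.4736, 0.4199, 0.0962]
orientation: [-3.14, -0.003, -3.054]
contact_force: [-0.0, 0.7, -0.1]
gripper_width: 0.704
grasp_force: 0.0
time: 63.2
ee_pos: [0.5763, 0.1767, 0.1163]
orientation: [-3.141, -0.001, -3.054]
contact_force: [1.3, 0.3, -0.5]
gripper_width: 0.706
grasp_force: 0.0
scene 232 [0.475 0.417 0.042] 0.0029 [array([470., 418.]), array([73., 33.]), np.float64(4.0)]
scene 123 [0.502 0.353 0.042] 0.003 [array([498., 352.]), array([37., 33.]), np.float64(10.0)]
scene 144 [0.448 0.111 0.042] 0.0046 [array([447., 114.]), array([88., 11.]), np.float64(80.0)]
scene 184 [0.641 0.339 0.037] 0.0013 [array([644., 345.]), array([71., 54.]), np.float64(4.0)]
scene 91 [0.679 0.354 0.037] 0.0014 [array([682., 355.]), array([28., 63.]), np.float64(45.0)]
scene 376 [ 0.498 -0.315  0.042] 0.0026 [array([ 495., -314.]), array([28., 76.]), np.float64(86.0)]
side 190 [ 0.658 -0.339  0.043] 0.0043 [array([ 652., -350.]), array([107.,  35.]), np.float64(51.0)]
side 206 [ 0.495 -0.308  0.041] 0.002 [array([ 496., -311.]), array([31., 65.]), np.float64(90.0)]
side 234 [0.425 0.134 0.043] 0.0042 [array([429., 134.]), array([73., 31.]), np.float64(33.0)]
side 777 [0.482 0.286 0.041] 0.0018 [array([482., 284.]), array([68., 29.]), np.float64(5.0)]
side 951 [0.482 0.356 0.041] 0.0017 [array([483., 355.]), array([65., 29.]), np.float64(6.0)]
side 763 [0.477 0.42  0.042] 0.0012 [array([472., 422.]), array([64., 28.]), np.float64(5.0)]
```

View pics/end_side.png

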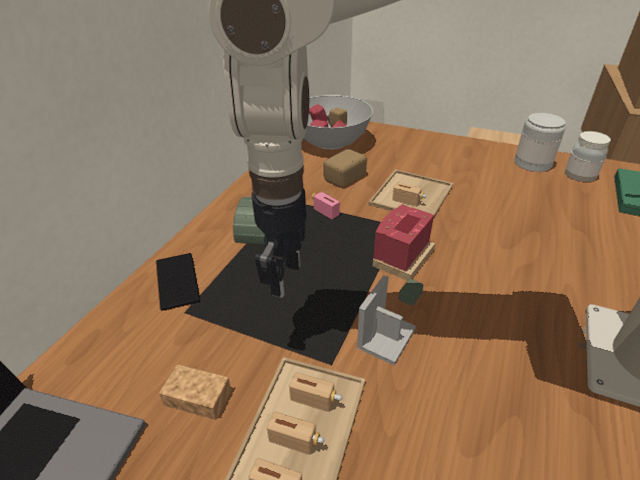

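View pics/end_scene.png

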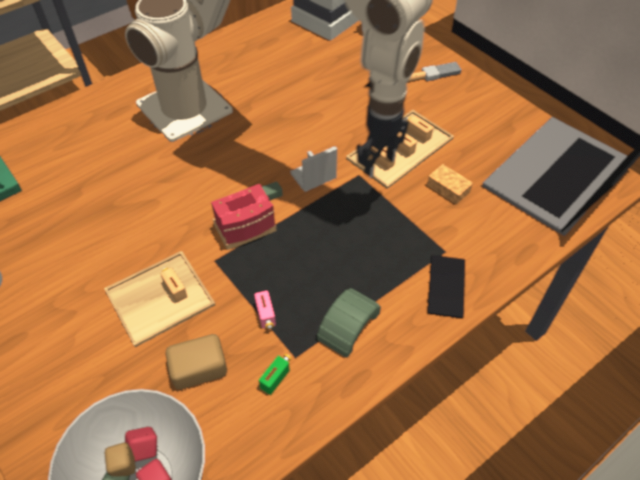

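The scrapers lie at side pixels (313,390), (293,433), (275,475) and (410,190); the mat is empty. One close crop to check the rings.

```bash
python3 -c "
from h import *
im,d=ctrl.get_image('side'); a=im[365:480,240:370,::-1]; cv2.imwrite('pics/rings.png',cv2.resize(a,None,fx=5,fy=5,interpolation=2))"
```

View pics/rings.png

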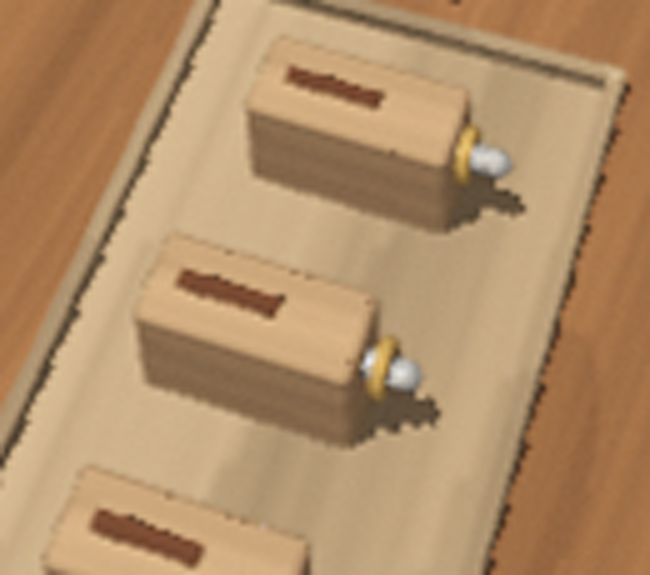

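Both visible rings, at (468,155) and (383,368), are well back from the nose, and the third was pressed just as hard. Handing in.

```bash
python3 -c "
from plant import ctrl
print(ctrl.job_done())"
```

```text
the job is handed in; nothing more can be done
None
```

The job is handed in, with no verdict returned: four scrapers were pressed and sorted (one soft in the square tray, three stiff in the long tray), and the soft one traced the seam from left to right in one pass at about 2 cm/s. Two caveats: putting the last stiff one down spiked the tool force to about 45 N, and its ring was not in view in the final check.

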